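Push a loaded mould round the bench fittings and seat it on the sprung stop

TASK

Push the closed wooden mould along the bench, keeping it flat on the top and out of contact with the small bench cutter, the glue pot and the tube rack (the robot must not touch these three either), and slide it lengthwise between the two steel rails of the trimming bed until it meets the sprung stop at the end. Press it gently against the stop with about 10 N (well under 18 N) for about one second, then ease off slowly so that it stays in the bed, still touching the stop pad. Leave the knife, the gauge board and the tin where they lie.

Things in the scene. Friction and masses are not known exactly. Their poses are not given: they have to be found in the camera images.
- mould: Closed wooden mould, a plain loose block 90 (x) x 120 (y) x 45 mm high, 0.35 to 0.7 kg; dark groove ends show on its two 90 mm end faces. Too wide to grip: push its sides. Origin: centre of its underside. Starts within 0.25 rad of the bed's y axis, about 0.11 m to the bed's -x side and 0.29 m before the mouth. Sliding friction on the bench about 2 to 8 N.
- bed: Two fixed parallel dark steel rails, 22 high, 14 wide, inner faces at x = +-51 mm, y = 0 to 170 mm; lead-in wings flare from the mouth to y = -33 mm (about 135 mm apart there). Origin: on the bench, mid-mouth; y points into the bed, x across it, away from the robot. No floor. The free lane is its y axis extended backwards: a square, centred mould has 20 mm or more spare on each side.
- stop: Fixed steel bracket 130 x 22 x 45 mm across the bed; origin on the bench, mid-face, at bed y = 170 mm, same axes. On rods before it a clamped cross-head carries a flat sprung pad (78 mm wide, 6 to 38 mm high). Where the cross-head is set is not measured: the free pad's face is anywhere from bed y = 75 to 115 mm; feel for it. The pad yields along y by 1 mm per 2 N, up to 20 mm.
- cutter: Small bench cutter, bolted down: steel base 74 x 60 mm, two grey cheeks, raised lever with a wooden grip, 115 mm high. Origin: centre of its underside. Must not be touched.
- gluepot: Round black glue pot with cork lid and wooden knob, fixed down: 76 mm diameter, 100 mm high. Origin: centre of its underside. Must not be touched.
- tuberack: Wooden block 72 x 60 x 45 mm with four upright metal tubes, 110 mm high in all, screwed down. Origin: centre of its underside. Must not be touched. Cutter, pot and rack stand, in any order, at the -x side of the lane, at its +x side, and beyond the corner where the mould enters the lane.
- knife: Loose half-moon steel blade 126 x 51 x 4 mm, lying flat; origin on its underside. Leave it alone.
- gauge: Loose dark wooden gauge board 70 x 110 x 10 mm with three holes; origin under its centre. Leave it alone.
- tin: Loose flat metal tin 73 x 103 x 34 mm; origin under its centre. Leave it alone.
There are look-alikes about, which are no part of the job. What is shaped like the mould but blue or red is not meant.

How it is judged:
By the outcome, as a careful person would: the job done as asked, in the order asked, and still so for the second after the job is handed in, with the robot touching nothing.
It also fails if it takes over 72 s, if anything falls off the work surface, if the arm or the gripper's body presses on something with over 40 N, if the wrist force passes 120 N, or if a joint passes its speed limit or range.

ROBOT

A 6-joint arm with a two-finger parallel gripper is mounted at the origin on the work surface. World frame = base frame: x ahead of the robot, y to its left, z up, the work surface at z = 0. Lengths are in m, angles in rad, forces in N, time in s.
With the tool pointing down it reaches from about 0.35 to 0.975 m from the base axis. Payload 4.9 kg.
Tool frame: the origin (TCP) lies at the very end of the fingers, on their centre line; the grasp point (between the pads) lies 19 mm behind it (ctrl.grasp_offset is the distance from the TCP to the grasp point, in m); y points along the fingers, z is the direction in which the jaws open and shut, and the axes are right-handed (so a half turn about y gives the same grasp; the last joint's range is limited). The gripper opens to 85 mm and grips with 20 to 120 N. Pads are 22 mm wide; open, the fingers measure 114 mm over their backs; the gripper's body (76 mm by 85 mm) begins 54 mm behind the grasp point. The pads swing forward as they close: fully open they stand 13 mm farther back than shut.
Start: joints at [1.215, 0.053, 1.613, -0, 1.476, -0.119], TCP at [0.147, 0.608, 0.192] pointing down, gripper open.
Joint ranges: [-3.01, 3.01], [-1.01, 2.22], [0.06, 2.58], [-1.02, 4.17], [0.09, 2.62], [-3.14, 3.14]. Speed limits (rad/s): [2.57, 2.57, 3.14, 3.14, 3.14, 3.14].

INTERFACE

Orientations are given as a rotation vector (axis times angle).
In Python, from station import ctrl, eyes, finish_job, find_in, regions_of, pinpoint gives the robot as it stands.
- The arm moves only by the tool play_rows, never from a script. Its argument "moves" is a list of rows, each an object of numbers: "x", "y", "z": the shift along the world's x, y, z in cm; "turn": the turn about the world's z in degrees; "jaw": the finger opening in cm, from 0 to 8.54. A call has 1 to 8 rows; each row shifts and turns the commanded pose from where the row before left it; what a row does not reach is not made up. A row lasts 1/12 s, in which the tool goes at most 41.7 mm and 7.16 degrees, less where a joint would pass 70% of its speed; a pose out of reach is approached as far as the arm can. A call is refused whole if a number of a shift passes 4.17 or a number of a turn 7.16, either way. A call with a gripper value outside its range is refused whole. The fingers move at their own pace and stop on an object; "squeeze" is the grip in N (left out, the last holds). Time passes only in rows, so rows that do not move let the fingers close. It gives the time, the measured TCP pose, the force and the opening at its end, in the units of the state.
- ctrl.get_obs(): the state, without advancing time (a new reading comes with each control period).
- eyes.get_image(name): name is "scene" or "top" or "wrist"; returns a dict with "img" (420x560x3 uint8, red, green, blue), "camera_matrix" (3x3 intrinsics, pixels), "D" ([k1, k2, p1, p2, k3] as OpenCV has them; the pictures are not rectified), "cam_to_world" (4x4, takes a point from camera to world coordinates). Camera axes: x right, y up, looking along -z (the intrinsics and any distortion apply to the point x, -y, -z); pixel columns grow to the right and rows downward; lengths in m; the calibration is good to about 2 mm. A picture is of the moment at which its call begins. There is no depth.
- finish_job(): hands the job in, once; it reports no verdict.
Trained networks look in the newest picture that a camera, given by its name, has taken for a name from the list of things; names that differ only in an ending like _2 or _b are one class to them, and where a whole thing is asked for, a point or a joint stands for the part that bears it (a point fixed in the world has none). Each returns a list of dicts, best first, with "score" (0 to 1); they miss things now and then, are a little off and sometimes report something else, mostly with a low value. They report only what shows in the picture. A call takes as long as a camera call. They do not tell look-alikes from the thing itself.
- find_in(camera, query): "point" ([column, row] in pixels, amid what is visible of it).
- regions_of(camera, query): "pixels" (420x560 bool, what is visible of it) and "point" ([column, row] in pixels, amid what is visible of it).
- pinpoint(camera, query): "point" ([column, row] in pixels: a listed point, or the origin of a listed thing).
The state is a dict: "t": time; "q": joint angles; "dq": joint speeds; "effort": joint torques, N m; "tool_pos": TCP position; "tool_rot": TCP orientation; "contact_force": force on the tool from outside, world axes, zero at the start; "wrist_torque": the same for the moment, N m; "opening": finger opening in m.
Only numpy, scipy, OpenCV 4.12 (cv2) and the standard library are available. Lean on these libraries where they do the work, as an engineer would, in place of code of your own. Each camera call takes 0.05 s, during which the arm holds its last target.

## Working session

There is one attempt and no reset: what is moved stays moved. The work goes in short steps, Python scripts to look and compute and a tool call to move; the robot and the scene stay as the last step left them, time stands still between calls to the robot, and variables do not carry over. Pictures are saved under pics/ and viewed, and the job is handed in when it is done.

Besides the shell and the picture viewer there is one more tool, called in YAML: its name, and indented under it one key for each argument. play_rows: Moves the arm, as the interface text tells. Its arguments: {"type":"object","properties":{"moves":{"type":"array"},"squeeze":{"type":"number"}},"required":["moves"]}

```bash
ls; mkdir -p pics; cat > h.py <<'E'
import numpy as np, cv2
from station import ctrl, eyes, finish_job, find_in, regions_of, pinpoint
def snap(cam,fn):
    d=eyes.get_image(cam); cv2.imwrite('pics/'+fn,d['img'][:,:,::-1]); return d
def toplane(d,px,z):
    K=np.array(d['camera_matrix']);D=np.array(d['D']);T=np.array(d['cam_to_world'])
    u=cv2.undistortPoints(np.array(px,float).reshape(-1,1,2),K,D).reshape(-1,2)
    r=np.c_[u[:,0],-u[:,1],-np.ones(len(u))]@T[:3,:3].T
    o=T[:3,3]; s=(z-o[2])/r[:,2]
    return o+r*s[:,None]
def proj(d,P):
    K=np.array(d['camera_matrix']);D=np.array(d['D']);T=np.array(d['cam_to_world'])
    c=(np.array(P,float).reshape(-1,3)-T[:3,3])@T[:3,:3]
    c=c*[1,-1,-1]
    return cv2.projectPoints(c,np.zeros(3),np.zeros(3),K,D)[0].reshape(-1,2)
E
python3 - <<'E'
from h import *
import pickle
o=ctrl.get_obs();print({k:np.round(v,3).tolist() for k,v in o.items()})
for c in ['scene','top','wrist']:
    d=snap(c,c+'0.png');print(c,np.round(d['cam_to_world'],3).tolist()); pickle.dump(d,open(c+'0.pkl','wb'))
for q in ['mould','bed','stop','cutter','gluepot','tuberack','knife','gauge','tin']:
    for c in ['top','scene']:
        try: print(q,c,[(np.round(r['point']).tolist(),round(r['score'],2)) for r in pinpoint(c,q)])
        except Exception as e: print(q,c,e)
E
```

```text
pics
{'t': 0.0, 'q': [1.215, 0.053, 1.614, 0.0, 1.476, -0.119], 'dq': [-0.0, -0.001, -0.001, -0.0, -0.0, -0.0], 'effort': [0.001, -39.37, -37.017, 0.0, 0.007, 0.0], 'tool_pos': [0.146, 0.607, 0.19], 'tool_rot': [-1.565, 0.186, -0.186], 'contact_force': [0.162, -0.426, 0.544], 'wrist_torque': [0.026, 0.02, 0.005], 'opening': 0.086}
scene [[-0.88, -0.338, 0.334, 0.915], [0.474, -0.602, 0.642, 0.765], [-0.016, 0.723, 0.691, 0.865], [0.0, 0.0, 0.0, 1.0]]
top [[-0.012, 0.999, -0.04, 0.469], [-1.0, -0.012, -0.003, -0.032], [-0.003, 0.04, 0.999, 1.052], [0.0, 0.0, 0.0, 1.0]]
wrist [[0.235, -0.928, -0.29, 0.073], [0.972, 0.224, 0.071, 0.626], [-0.001, -0.298, 0.954, 0.372], [0.0, 0.0, 0.0, 1.0]]
mould top [([420.0, 234.0], 0.85), ([334.0, 223.0], 0.84), ([368.0, 298.0], 0.71), ([409.0, 109.0], 0.61)]
mould scene [([268.0, 178.0], 0.82), ([246.0, 139.0], 0.81), ([305.0, 144.0], 0.79), ([160.0, 170.0], 0.7)]
bed top []
bed scene []
stop top [([151.0, 185.0], 0.81)]
stop scene [([323.0, 303.0], 0.85)]
cutter top [([265.0, 131.0], 0.56)]
cutter scene [([222.0, 242.0], 0.85)]
gluepot top [([315.0, 132.0], 0.73)]
gluepot scene [([201.0, 214.0], 0.85)]
tuberack top [([266.0, 235.0], 0.78)]
tuberack scene [([300.0, 210.0], 0.63)]
knife top [([202.0, 248.0], 0.66)]
knife scene [([341.0, 243.0], 0.9)]
gauge top [([205.0, 118.0], 0.69)]
gauge scene [([221.0, 239.0], 0.16)]
tin top [([119.0, 239.0], 0.77)]
tin scene [([388.0, 304.0], 0.9), ([267.0, 176.0], 0.26)]
```

View pics/top0.png

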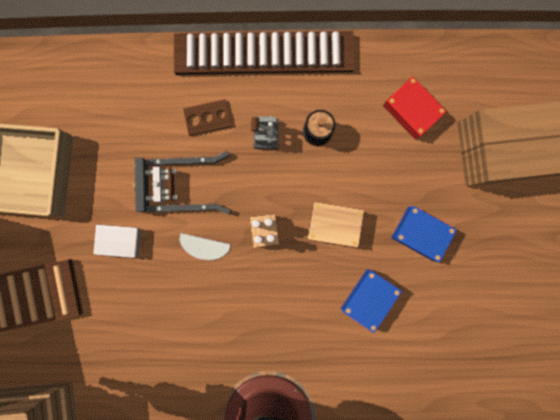

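View pics/scene0.png

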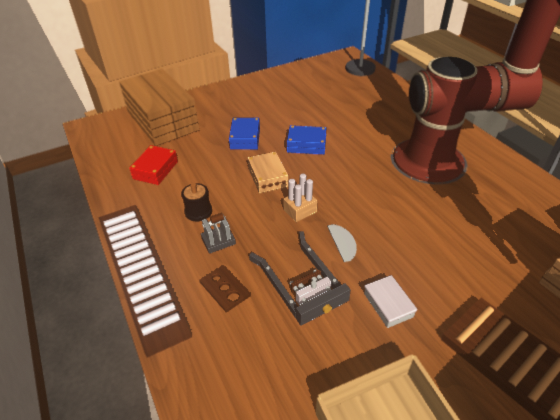

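```bash
python3 - <<'E'
from h import *
import pickle
d=pickle.load(open('top0.pkl','rb'))
im=d['img'][:,:,::-1]
c=im[95:275,115:385]; cv2.imwrite('pics/crop0.png',cv2.resize(c,None,fx=2.96,fy=2.96,interpolation=cv2.INTER_CUBIC))
for q in ['mould','cutter','gluepot','tuberack']:
    for r in regions_of('top',q):
        m=r['pixels'].astype(np.uint8); cs,_=cv2.findContours(m,0,2); cc=max(cs,key=cv2.contourArea)
        print(q,r['score'],np.round(r['point']),cv2.minAreaRect(cc),cv2.boundingRect(cc))
E
```

```text
mould 0.78 [336. 224.] ((335.4864807128906, 224.08106994628906), (51.621280670166016, 37.811767578125), 9.462322235107422) (308, 202, 56, 45)
mould 0.69 [421. 236.] ((423.3973083496094, 233.4162139892578), (55.88658905029297, 40.81020736694336), 27.897274017333984) (391, 206, 65, 57)
mould 0.67 [414. 108.] ((414.00006103515625, 107.99999237060547), (49.497474670410156, 43.84062194824219), 45.0) (383, 76, 63, 63)
mould 0.66 [373. 300.] ((370.3846130371094, 300.4230651855469), (41.04780960083008, 50.20036697387695), 33.690067291259766) (341, 270, 59, 62)
cutter 0.83 [262. 129.] ((264.5, 132.0), (32.0, 27.0), 90.0) (251, 116, 28, 33)
gluepot 0.6 [319. 127.] ((319.0, 127.50001525878906), (30.857736587524414, 37.565940856933594), 26.56505012512207) (302, 109, 34, 37)
tuberack 0.77 [265. 235.] ((264.3260498046875, 230.09727478027344), (30.829669952392578, 25.543088912963867), 83.9909896850586) (251, 214, 28, 32)
```

View pics/crop0.png

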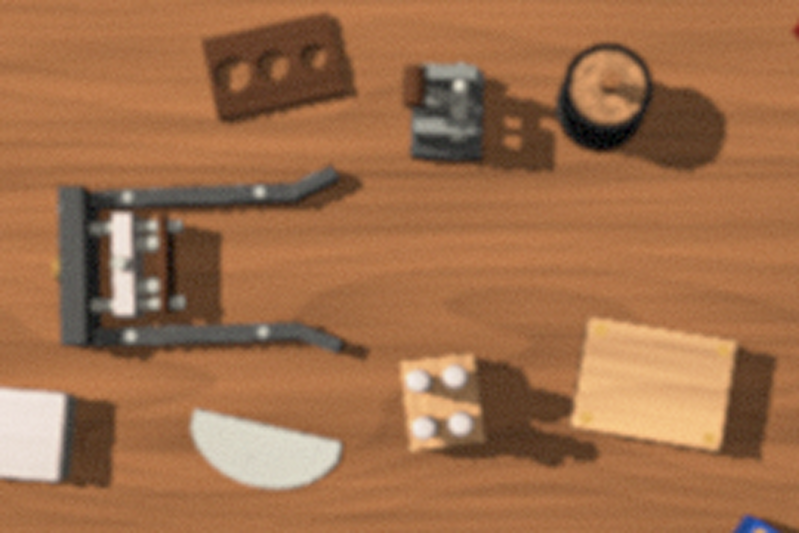

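```bash
cat >> h.py <<'E'
def crop2px(p): return np.array(p,float)/2.96+[115,95]
E
python3 - <<'E'
from h import *
import pickle
d=pickle.load(open('top0.pkl','rb'))
S=toplane(d,crop2px([(127,197),(260,191),(131,336),(263,331)]),0.023); print('screws',np.round(S,4))
M=toplane(d,crop2px([(590,320),(737,342),(718,450),(572,427)]),0.045); print('mould',np.round(M,4),M.mean(0))
e=M[0]-M[1]; print('len',[np.linalg.norm(M[i]-M[(i+1)%4]) for i in range(4)],np.arctan2(e[1],e[0]))
print('br',toplane(d,crop2px([(87,187),(90,345)]),0.045))
print('wings',toplane(d,crop2px([(336,176),(343,340)]),0.022))
print('pad',toplane(d,crop2px([(173,217),(173,305)]),0.038))
print('rack45',toplane(d,crop2px([(401,363),(475,355),(483,441),(410,450)]),0.045))
print('cutterbase',toplane(d,crop2px([(482,160),(412,155)]),0.01),toplane(d,crop2px([(482,68)]),0.08))
print('pot top',toplane(d,crop2px([(610,85)]),0.09))
for q,c in [('stop','top'),('stop','scene'),('mould','scene'),('cutter','scene'),('gluepot','scene'),('tuberack','scene'),('cutter','top'),('gluepot','top'),('tuberack','top'),('mould','top')]:
    dd=pickle.load(open(c+'0.pkl','rb'))
    pp=[r['point'] for r in pinpoint(c,q)]
    if pp: print(q,c,np.round(toplane(dd,pp,0),3)[:,:2].tolist())
E
```

```text
screws [[0.6341 0.2626 0.023 ]
 [0.6375 0.1516 0.023 ]
 [0.5184 0.2592 0.023 ]
 [0.5212 0.1496 0.023 ]]
mould [[ 0.5257 -0.1182  0.045 ]
 [ 0.5065 -0.2366  0.045 ]
 [ 0.4198 -0.2196  0.045 ]
 [ 0.4398 -0.1024  0.045 ]] [ 0.47295645 -0.16922255  0.045     ]
len [np.float64(0.11991468816198352), np.float64(0.08834369652007132), np.float64(0.11884067000634271), np.float64(0.08738127239619968)] 1.409993372796543
br [[0.63923309 0.28908648 0.045     ]
 [0.51046556 0.28639008 0.045     ]]
wings [[0.64927241 0.08855595 0.022     ]
 [0.51299224 0.08371633 0.022     ]]
pad [[0.6146406  0.22039498 0.038     ]
 [0.54254768 0.22047385 0.038     ]]
rack45 [[ 0.49289089  0.03450851  0.045     ]
 [ 0.49861354 -0.02517587  0.045     ]
 [ 0.4294139  -0.03077861  0.045     ]
 [ 0.42288805  0.02796051  0.045     ]]
cutterbase [[ 0.66328667 -0.03275897  0.01      ]
 [ 0.66828071  0.02596508  0.01      ]] [[ 0.72316174 -0.03359802  0.08      ]]
pot top [[ 0.70596285 -0.13292698  0.09      ]]
stop top [[0.578, 0.287]]
stop scene [[0.567, 0.291]]
mould scene [[0.474, -0.166], [0.447, -0.38], [0.294, -0.257], [0.746, -0.363]]
cutter scene [[0.696, 0.004]]
gluepot scene [[0.707, -0.117]]
tuberack scene [[0.461, 0.001]]
cutter top [[0.711, -0.002]]
gluepot top [[0.706, -0.127]]
tuberack top [[0.451, -0.001]]
mould top [[0.447, -0.386], [0.477, -0.17], [0.29, -0.253], [0.763, -0.367]]
```

```bash
python3 - <<'E'
from h import *
from scipy.spatial.transform import Rotation as R
o=ctrl.get_obs(); print(np.round(R.from_rotvec(o['tool_rot']).as_matrix(),3))
import pickle
d=pickle.load(open('top0.pkl','rb'))
print(toplane(d,[(378,270),(345,300),(370,270),(403,287)],.045))
E
```

```text
[[ 0.972 -0.     0.235]
 [-0.235 -0.     0.972]
 [ 0.    -1.    -0.   ]]
[[ 0.36467379 -0.26731074  0.045     ]
 [ 0.29486497 -0.18756545  0.045     ]
 [ 0.3649454  -0.24823462  0.045     ]
 [ 0.32351714 -0.32623313  0.045     ]]
```

play_rows:
  moves:
    - {"x": 3.1,"y": -2.6,"turn": 0.5}
    - {"x": 3.1,"y": -2.6,"turn": 0.5}
    - {"x": 3.1,"y": -2.6,"turn": 0.5}
    - {"x": 3.1,"y": -2.6,"turn": 0.5}
    - {"x": 3.1,"y": -2.6,"turn": 0.5}
    - {"x": 3.1,"y": -2.6,"turn": 0.5}
    - {"x": 3.1,"y": -2.6,"turn": 0.5}
    - {"x": 3.1,"y": -2.6,"turn": 0.9}

```text
invalid input
```

play_rows:
  moves:
    - {"x": 1,"y": -3.9}
    - {"x": 1,"y": -3.9}
    - {"x": 1,"y": -3.9}
    - {"x": 1,"y": -3.9}
    - {"x": 1,"y": -3.9}
    - {"x": 1,"y": -3.9}
    - {"x": 1,"y": -3.9}
    - {"x": 0,"y": -4}

```text
invalid input
```

play_rows:
  moves:
    - {"x": 3.1,"y": -2.6,"z": 0,"turn": 0.5,"jaw": 8.5}

```text
t: 1.83
tool_pos: [0.1742, 0.5839, 0.1915]
tool_rot: [-1.562, 0.176, -0.172]
contact_force: [1.8, -0.8, 0.5]
opening: 0.0846
```

play_rows:
  moves:
    - {"x": 3.1,"y": -2.6,"z": 0,"turn": 0.5,"jaw": 8.5}
    - {"x": 3.1,"y": -2.6,"z": 0,"turn": 0.5,"jaw": 8.5}
    - {"x": 3.1,"y": -2.6,"z": 0,"turn": 0.5,"jaw": 8.5}
    - {"x": 3.1,"y": -2.6,"z": 0,"turn": 0.5,"jaw": 8.5}
    - {"x": 3.1,"y": -2.6,"z": 0,"turn": 0.5,"jaw": 8.5}
    - {"x": 3.1,"y": -2.6,"z": 0,"turn": 0.5,"jaw": 8.5}
    - {"x": 3.1,"y": -2.6,"z": 0,"turn": 0.9,"jaw": 8.5}
    - {"x": 1.5,"y": -3.7,"z": 0,"turn": 0,"jaw": 8.5}

```text
t: 2.5
tool_pos: [0.4123, 0.3616, 0.1918]
tool_rot: [-1.566, 0.125, -0.127]
contact_force: [0.3, -1.1, 0.1]
opening: 0.0851
```

play_rows:
  moves:
    - {"x": 1,"y": -3.9,"z": 0,"turn": 0,"jaw": 8.5}
    - {"x": 1,"y": -3.9,"z": 0,"turn": 0,"jaw": 8.5}
    - {"x": 1,"y": -3.9,"z": 0,"turn": 0,"jaw": 8.5}
    - {"x": 0.5,"y": -3.9,"z": 0,"turn": 0,"jaw": 8.5}
    - {"x": 0,"y": -3.9,"z": 0,"turn": 0,"jaw": 8.5}
    - {"x": 0,"y": -3.9,"z": 0,"turn": 0,"jaw": 8.5}
    - {"x": 0,"y": -3.9,"z": 0,"turn": 0,"jaw": 8.5}
    - {"x": 0,"y": -3.9,"z": 0,"turn": 0,"jaw": 8.5}

```text
t: 3.17
tool_pos: [0.4443, 0.0488, 0.1918]
tool_rot: [-1.567, 0.125, -0.126]
contact_force: [0.9, 0.4, 0.5]
opening: 0.0849
```

play_rows:
  moves:
    - {"x": -0.8,"y": -3.4,"z": 0,"turn": 0,"jaw": 8.5}
    - {"x": -0.8,"y": -3.4,"z": 0,"turn": 0,"jaw": 8.5}
    - {"x": -0.8,"y": -3.4,"z": 0,"turn": 0,"jaw": 8.5}
    - {"x": -0.8,"y": -3.4,"z": 0,"turn": 0,"jaw": 8.5}
    - {"x": -0.8,"y": -3.4,"z": 0,"turn": 0,"jaw": 8.5}
    - {"x": -0.8,"y": -3.6,"z": 0,"turn": 0,"jaw": 8.5}
    - {"x": 0,"y": 0,"z": -4,"turn": 0,"jaw": 8.5}
    - {"x": 0,"y": 0,"z": -4,"turn": 0,"jaw": 8.5}

```text
t: 3.83
tool_pos: [0.3985, -0.1591, 0.1141]
tool_rot: [-1.571, 0.123, -0.135]
contact_force: [0.7, -0.4, -0.7]
opening: 0.0848
```

```bash
python3 - <<'E'
from h import *
a=snap('top','t1.png')['img'];b=snap('scene','s1.png')['img'];c=snap('wrist','w1.png')['img']
cv2.imwrite('pics/m1.png',cv2.resize(np.hstack([a[90:390,180:460],b[60:360,120:400],c[:300,140:420]])[:,:,::-1],(800,286)))
E
```

```text
(no output)
```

View pics/m1.png

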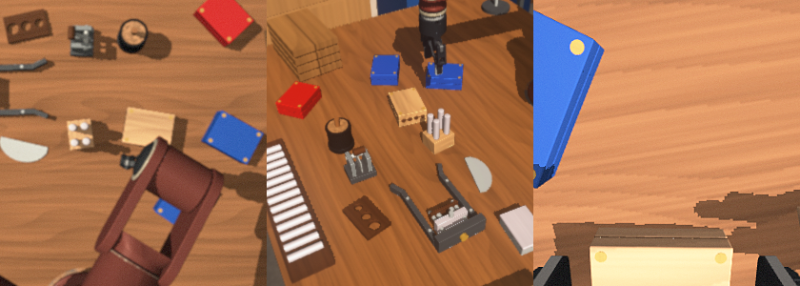

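View pics/w1.png

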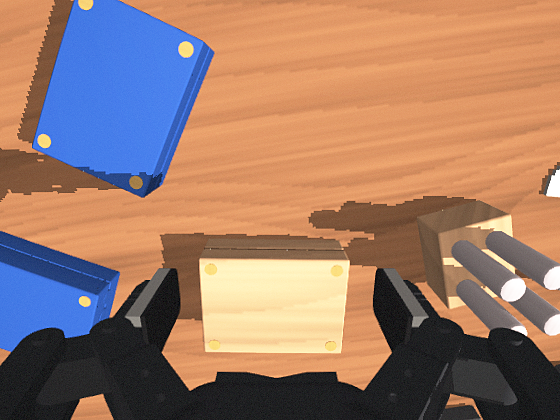

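```bash
python3 - <<'E'
from h import *
d=eyes.get_image('wrist')
P=toplane(d,[(200,259),(348,259),(343,352),(206,352)],.045); print(np.round(P,4),P.mean(0))
o=ctrl.get_obs();print(proj(d,[o['tool_pos']]),o['tool_pos'],[np.linalg.norm(P[i]-P[(i+1)%4]) for i in range(4)])
E
```

```text
[[ 0.426  -0.2196  0.045 ]
 [ 0.4451 -0.1033  0.045 ]
 [ 0.5347 -0.116   0.045 ]
 [ 0.515  -0.2354  0.045 ]] [ 0.48016326 -0.16855981  0.045     ]
[[273.60274174 246.05897432]] [ 0.39611502 -0.1550572   0.11142594] [np.float64(0.1178697011304618), np.float64(0.09054152099974681), np.float64(0.12098081295763627), np.float64(0.0903843723064662)]
```

play_rows:
  moves:
    - {"x": 0,"y": 0,"z": -3,"turn": 0,"jaw": 8.5}
    - {"x": 0,"y": 0,"z": -3,"turn": 0,"jaw": 8.5}
    - {"x": 0,"y": 0,"z": -3,"turn": 0,"jaw": 8.5}
    - {"x": 0,"y": 0,"z": -1.2,"turn": 0,"jaw": 8.5}
    - {"x": 0,"y": 0,"z": 0,"turn": 0,"jaw": 8.5}
    - {"x": 0,"y": 0,"z": 0,"turn": 0,"jaw": 8.5}

```text
t: 4.53
tool_pos: [0.3987, -0.1561, 0.012]
tool_rot: [-1.569, 0.122, -0.127]
contact_force: [0.1, -0.6, 0.2]
opening: 0.0851
```

```bash
python3 - <<'E'
from h import *
d=snap('wrist','w2.png')
o=ctrl.get_obs();print(proj(d,[o['tool_pos']]),o['tool_pos'],o['contact_force'])
E
```

```text
[[274.20696627 241.38177912]] [ 0.39927674 -0.15657258  0.01275713] [-0.63627566  0.37685247  0.72960996]
```

View pics/w2.png

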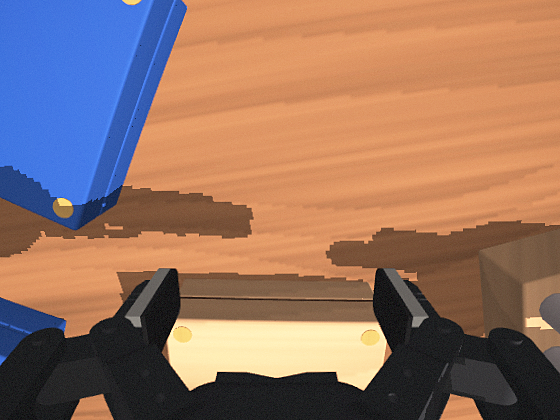

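play_rows:
  moves:
    - {"x": 0.8,"y": 0,"z": 0,"turn": 0,"jaw": 8.5}
    - {"x": 0.8,"y": 0,"z": 0,"turn": 0,"jaw": 8.5}
    - {"x": 0.8,"y": 0,"z": 0,"turn": 0,"jaw": 8.5}
    - {"x": 0.8,"y": -0.1,"z": 0,"turn": 1,"jaw": 8.5}
    - {"x": 0.8,"y": -0.1,"z": 0,"turn": 1,"jaw": 8.5}
    - {"x": 0.8,"y": -0.1,"z": 0,"turn": 1,"jaw": 8.5}
    - {"x": 0.8,"y": -0.1,"z": 0,"turn": 1,"jaw": 8.5}
    - {"x": 0.8,"y": -0.1,"z": 0,"turn": 1,"jaw": 8.5}

```text
t: 5.25
tool_pos: [0.4614, -0.1605, 0.0093]
tool_rot: [-1.57, 0.056, -0.055]
contact_force: [-1.1, 0.3, 0.5]
opening: 0.0851
```

```bash
python3 - <<'E'
from h import *
d=snap('wrist','w3.png')
o=ctrl.get_obs();print(o['tool_pos'],o['contact_force'],o['q'])
b=snap('scene','s3.png')['img'];a=snap('top','t3.png')['img']
cv2.imwrite('pics/m3.png',np.hstack([a[50:350,150:550],b[30:330,100:500]])[:,:,::-1])
E
```

```text
[ 0.46271786 -0.16091805  0.00975291] [-0.97439135  0.68963632  0.74576752] [-4.86939601e-01 -8.33610095e-02  2.06989770e+00  3.49842947e-04
  1.15367831e+00 -1.98748716e+00]
```

View pics/w3.png

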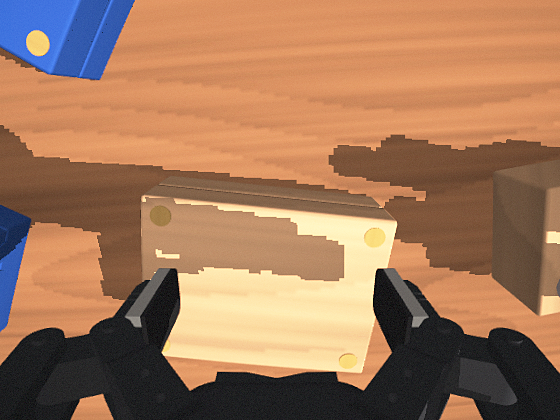

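View pics/m3.png

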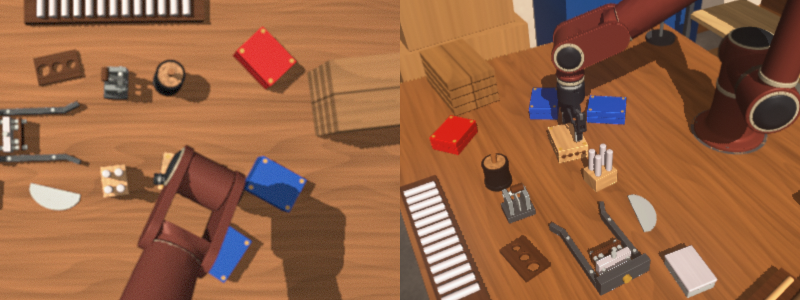

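```bash
python3 - <<'E'
from h import *
import pickle
d=eyes.get_image('wrist'); o=ctrl.get_obs()
P=toplane(d,[(141,196),(397,220),(365,374),(165,355)],.045); print(np.round(P,4))
print([np.linalg.norm(P[i]-P[(i+1)%4]) for i in range(4)])
for z in (0,.013): print(proj(d,[o['tool_pos']+np.array([0,s,z]) for s in (-.057,-.0425,.0425,.057)]))
print(d['cam_to_world'].round(3),o['tool_pos'],o['effort'])
d=eyes.get_image('scene')
c=d['img'][70:220,100+100:300+100]; cv2.imwrite('pics/c3.png',cv2.resize(c,None,fx=4,fy=4,interpolation=cv2.INTER_CUBIC)[:,:,::-1])
E
```

```text
[[ 0.4208 -0.2179  0.045 ]
 [ 0.4407 -0.1026  0.045 ]
 [ 0.5289 -0.1162  0.045 ]
 [ 0.5084 -0.2227  0.045 ]]
[np.float64(0.11701268506227945), np.float64(0.08932002041758842), np.float64(0.10846684546523568), np.float64(0.08777274213670222)]
[[177.87555978 245.29271433]
 [202.30797019 243.70567565]
 [348.47742704 233.79497725]
 [373.46553029 232.02948868]]
[[171.40160141 254.80430775]
 [197.41204378 253.16021878]
 [353.36019224 242.68457102]
 [380.00911143 240.78868012]]
[[ 0.073 -0.952 -0.297  0.386]
 [ 0.997  0.07   0.021 -0.154]
 [ 0.001 -0.298  0.955  0.191]
 [ 0.     0.     0.     1.   ]] [ 0.4605467  -0.16037026  0.0092784 ] [ 5.45496214e-02 -2.81996423e+01 -3.25942969e+01  5.18264249e-03
 -3.21069499e-02 -5.57354695e-03]
```

View pics/c3.png

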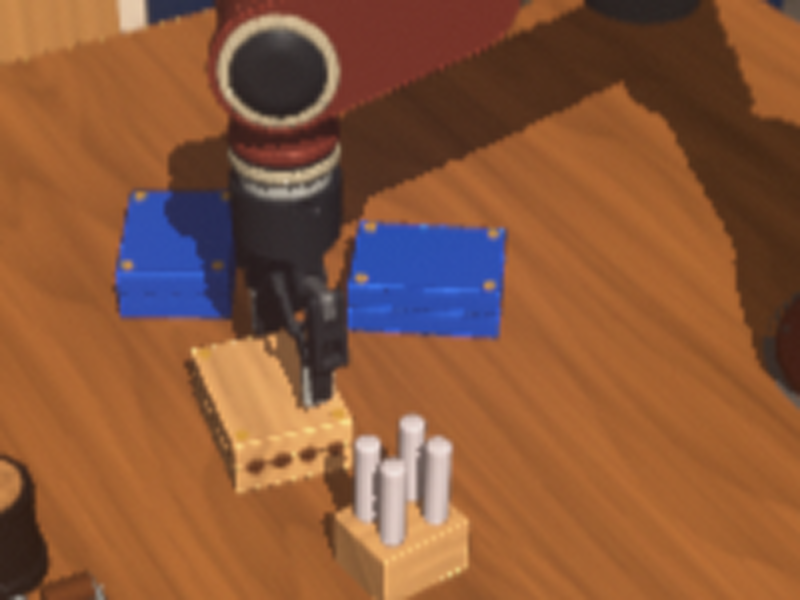

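```bash
python3 - <<'E'
from h import *
import pickle
d=pickle.load(open('scene0.pkl','rb'))
for z in (0.0,.01,.02,.03,.045,.055,.065): print(z,toplane(d,[(279.5,171)],z))
from scipy.spatial.transform import Rotation as R
o=ctrl.get_obs(); A=R.from_rotvec(o['tool_rot']).as_matrix(); print(A.round(3))
E
```

```text
0.0 [[ 0.42972414 -0.17620004  0.        ]]
0.01 [[ 0.43533047 -0.16531842  0.01      ]]
0.02 [[ 0.4409368 -0.1544368  0.02     ]]
0.03 [[ 0.44654314 -0.14355519  0.03      ]]
0.045 [[ 0.45495263 -0.12723276  0.045     ]]
0.055 [[ 0.46055896 -0.11635114  0.055     ]]
0.065 [[ 0.46616529 -0.10546953  0.065     ]]
[[ 0.997 -0.001  0.073]
 [-0.073  0.     0.997]
 [-0.001 -1.     0.   ]]
```

play_rows:
  moves:
    - {"x": -2,"y": 0,"z": 0.3,"turn": -1,"jaw": 8.5}
    - {"x": -2,"y": 0.2,"z": 0,"turn": -1,"jaw": 8.5}
    - {"x": -2,"y": 0.2,"z": 0,"turn": -1,"jaw": 8.5}
    - {"x": -0.9,"y": 0.1,"z": 0.7,"turn": -1,"jaw": 6}
    - {"x": 0,"y": 0,"z": 0,"turn": -1,"jaw": 6}
    - {"x": 0,"y": 0,"z": 0,"turn": 0,"jaw": 6}
    - {"x": 0,"y": 0,"z": 0,"turn": 0,"jaw": 6}
    - {"x": 0,"y": 0,"z": 0,"turn": 0,"jaw": 6}

```text
t: 6.17
tool_pos: [0.3921, -0.1556, 0.0195]
tool_rot: [-1.567, 0.125, -0.126]
contact_force: [-0.2, 0.8, -0.4]
opening: 0.0597
```

```bash
python3 - <<'E'
from h import *
d=snap('wrist','w4.png')
o=ctrl.get_obs();print(o['tool_pos'],o['contact_force'],o['opening'])
b=snap('scene','s4.png')['img']
c=b[70:220,200:400]; cv2.imwrite('pics/c4.png',cv2.resize(c,None,fx=4,fy=4,interpolation=cv2.INTER_CUBIC)[:,:,::-1])
E
```

```text
[ 0.39206943 -0.1555397   0.01947725] [-0.42251626  0.606587    0.3037848 ] 0.060185845715975385
```

View pics/w4.png

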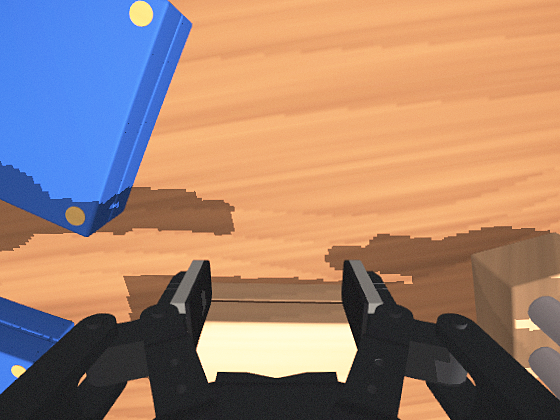

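View pics/c4.png

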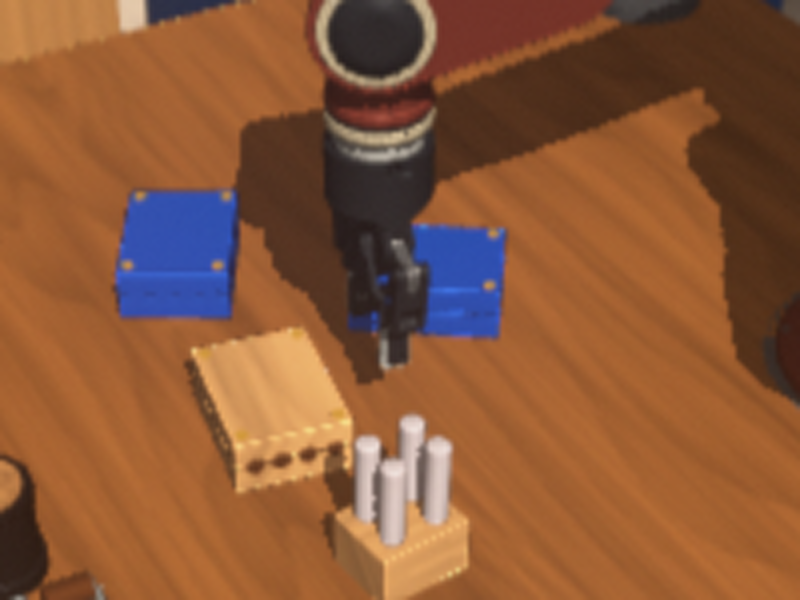

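```bash
python3 - <<'E'
from h import *
d=eyes.get_image('wrist');f=d['camera_matrix'][0][0];print(d['camera_matrix'],d['D'])
o=ctrl.get_obs()
for z in np.arange(0,.06,.01):
    c=o['tool_pos']+[0,0,z]; j=np.array([.125,.99,0])
    print(z,proj(d,[c-j*.03,c+j*.03]).round(0).tolist())
s=eyes.get_image('scene')
px=(200+394/4,70+366/4)
for z in (0.02,.03,.045,.055,.065): print(z,toplane(s,[px],z))
print(o['tool_pos'])
E
```

```text
[[338.56217398   0.         276.18935378]
 [  0.         338.56217398 208.21407447]
 [  0.           0.           1.        ]] [-0.06112125  0.          0.          0.          0.        ]
0.0 [[223.0, 241.0], [327.0, 238.0]]
0.01 [[221.0, 248.0], [329.0, 245.0]]
0.02 [[218.0, 256.0], [332.0, 253.0]]
0.03 [[214.0, 265.0], [335.0, 261.0]]
0.04 [[211.0, 275.0], [339.0, 271.0]]
0.05 [[207.0, 286.0], [343.0, 282.0]]
0.02 [[ 0.36911882 -0.16618017  0.02      ]]
0.03 [[ 0.37557521 -0.15515955  0.03      ]]
0.045 [[ 0.38525978 -0.13862863  0.045     ]]
0.055 [[ 0.39171617 -0.12760802  0.055     ]]
0.065 [[ 0.39817255 -0.1165874   0.065     ]]
[ 0.39190516 -0.15544779  0.0193656 ]
```

play_rows:
  moves:
    - {"x": 0,"y": 0,"z": -1,"turn": 0,"jaw": 6}
    - {"x": 0,"y": 0,"z": -1,"turn": 0,"jaw": 6}
    - {"x": 0,"y": 0,"z": -0.6,"turn": 0,"jaw": 6}
    - {"x": 0,"y": 0,"z": -0.6,"turn": 0,"jaw": 6}
    - {"x": 0,"y": 0,"z": 0,"turn": 0,"jaw": 6}

```text
t: 6.78
tool_pos: [0.39, -0.1545, -0.0147]
tool_rot: [-1.565, 0.128, -0.123]
contact_force: [-0.4, 0.9, -0.6]
opening: 0.0601
```

```bash
python3 - <<'E'
from h import *
d=snap('wrist','w5.png')
o=ctrl.get_obs();print(o['tool_pos'],o['contact_force'],o['opening'])
b=snap('scene','s5.png')['img']
c=b[70:220,200:400]; cv2.imwrite('pics/c5.png',np.hstack([cv2.resize(c,(420,315),interpolation=cv2.INTER_CUBIC),d['img'][105:,90:470]])[:,:,::-1])
E
```

```text
[ 0.39061434 -0.15485218 -0.01382423] [ 0.38801595  0.358547   -0.52437034] 0.0597967694466383
```

View pics/c5.png

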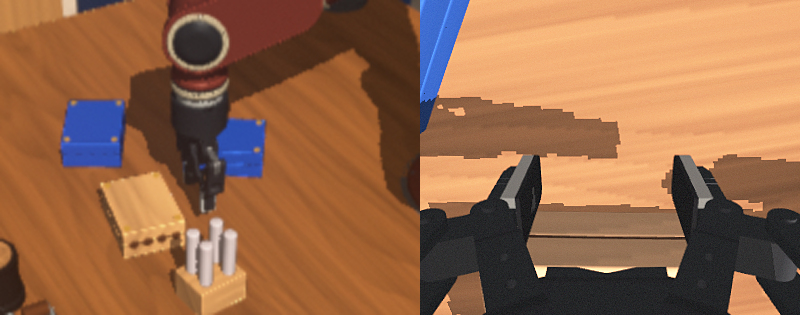

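play_rows:
  moves:
    - {"x": 0.7,"y": 0,"z": 0,"turn": 0,"jaw": 6}
    - {"x": 0.7,"y": 0,"z": 0,"turn": 0,"jaw": 6}
    - {"x": 0.7,"y": 0,"z": 0,"turn": 0,"jaw": 6}
    - {"x": 0.7,"y": 0,"z": 0,"turn": 0,"jaw": 6}
    - {"x": 0.7,"y": 0,"z": 0,"turn": 0,"jaw": 6}
    - {"x": 0.7,"y": 0,"z": 0,"turn": 0,"jaw": 6}

```text
t: 7.38
tool_pos: [0.4335, -0.1554, -0.0125]
tool_rot: [-1.567, 0.127, -0.123]
contact_force: [-4.4, 0.5, 4.5]
opening: 0.0602
```

```bash
python3 - <<'E'
from h import *
d=snap('wrist','w6.png')
o=ctrl.get_obs();print(o['tool_pos'],o['contact_force'],o['opening'])
b=snap('scene','s6.png')['img']
c=b[70:220,200:400]; cv2.imwrite('pics/c6.png',np.hstack([cv2.resize(c,(420,315),interpolation=cv2.INTER_CUBIC),d['img'][105:,90:470]])[:,:,::-1])
E
```

```text
[ 0.43515514 -0.15561635 -0.01217415] [-0.18225678 -0.33186411  0.21645476] 0.059917366850427665
```

View pics/c6.png

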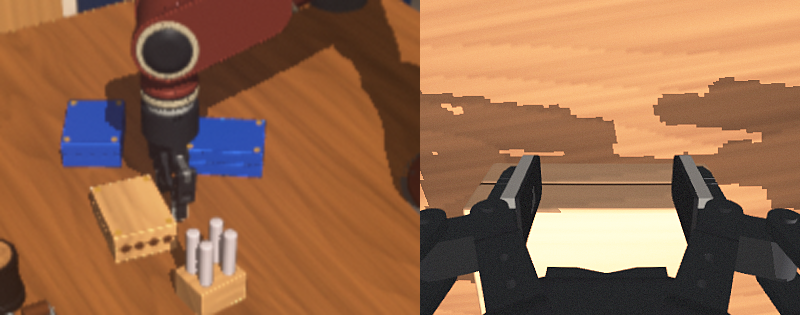

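```bash
python3 - <<'E'
from h import *
d=eyes.get_image('wrist'); o=ctrl.get_obs()
print(toplane(d,[(206,317),(358,314)],.045), o['tool_pos'])
E
```

```text
[[ 0.44207273 -0.18654915  0.045     ]
 [ 0.45107161 -0.12169874  0.045     ]] [ 0.43454437 -0.15544972 -0.01241938]
```

play_rows:
  moves:
    - {"x": 0.7,"y": -0.1,"z": 0,"turn": 0.8,"jaw": 6}
    - {"x": 0.7,"y": -0.1,"z": 0,"turn": 0.8,"jaw": 6}
    - {"x": 0.7,"y": -0.1,"z": 0,"turn": 0.8,"jaw": 6}
    - {"x": 0.7,"y": -0.1,"z": 0,"turn": 0.8,"jaw": 6}
    - {"x": 0.7,"y": -0.1,"z": 0,"turn": 0.8,"jaw": 6}
    - {"x": 0.7,"y": -0.1,"z": 0,"turn": 0.8,"jaw": 6}
    - {"x": 0.7,"y": -0.1,"z": 0,"turn": 0.8,"jaw": 6}
    - {"x": 0.7,"y": -0.1,"z": 0,"turn": 0.8,"jaw": 6}

```text
t: 8.2
tool_pos: [0.4902, -0.1635, -0.0127]
tool_rot: [-1.57, 0.037, -0.037]
contact_force: [-1.5, -0.1, -1.3]
opening: 0.0596
```

```bash
python3 - <<'E'
from h import *
d=snap('wrist','w7.png')
o=ctrl.get_obs();print(o['tool_pos'],o['contact_force'],o['opening'])
b=snap('scene','s7.png')['img']
c=b[70:220,200:400]; cv2.imwrite('pics/c7.png',np.hstack([cv2.resize(c,(420,315),interpolation=cv2.INTER_CUBIC),d['img'][105:,90:470]])[:,:,::-1])
E
```

```text
[ 0.49181608 -0.16395443 -0.01211209] [-1.65708519 -0.70335205  1.2917923 ] 0.0602909667491501
```

View pics/c7.png

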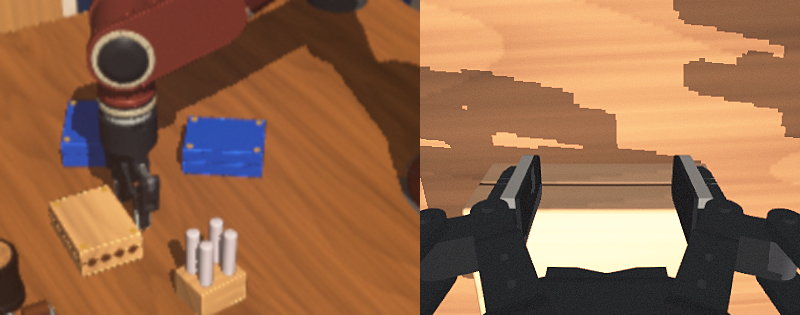

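play_rows:
  moves:
    - {"x": 0.7,"y": -0.05,"z": 0,"turn": 0.8,"jaw": 6}
    - {"x": 0.7,"y": -0.05,"z": 0,"turn": 0.8,"jaw": 6}
    - {"x": 0.7,"y": -0.05,"z": 0,"turn": 0.8,"jaw": 6}
    - {"x": 0.7,"y": -0.05,"z": 0,"turn": 0.8,"jaw": 6}
    - {"x": 0.6,"y": -0.05,"z": 0,"turn": 0.8,"jaw": 6}
    - {"x": 0.5,"y": 0,"z": 0,"turn": 0.4,"jaw": 6}
    - {"x": 0,"y": 0,"z": 0,"turn": 0,"jaw": 6}

```text
t: 8.88
tool_pos: [0.5303, -0.1661, -0.0122]
tool_rot: [-1.571, -0.025, 0.021]
contact_force: [-0.0, -0.9, -0.7]
opening: 0.0598
```

```bash
python3 - <<'E'
from h import *
d=snap('wrist','w8.png')
o=ctrl.get_obs();print(o['tool_pos'],o['tool_rot'],o['contact_force'],o['q'])
b=snap('scene','s8.png')['img']
c=b[70:220,200:400]; cv2.imwrite('pics/c8.png',cv2.resize(b[50:300,130:400],(800,741),interpolation=cv2.INTER_CUBIC)[:600,:,::-1])
E
```

```text
[ 0.52997985 -0.16603834 -0.0122678 ] [-1.5709395  -0.02432257  0.02067794] [-0.79613392 -0.03548952  0.92647761] [-4.38060995e-01  1.04789104e-01  1.92306105e+00  8.69441893e-04
  1.11154183e+00 -2.03788925e+00]
```

View pics/c8.png

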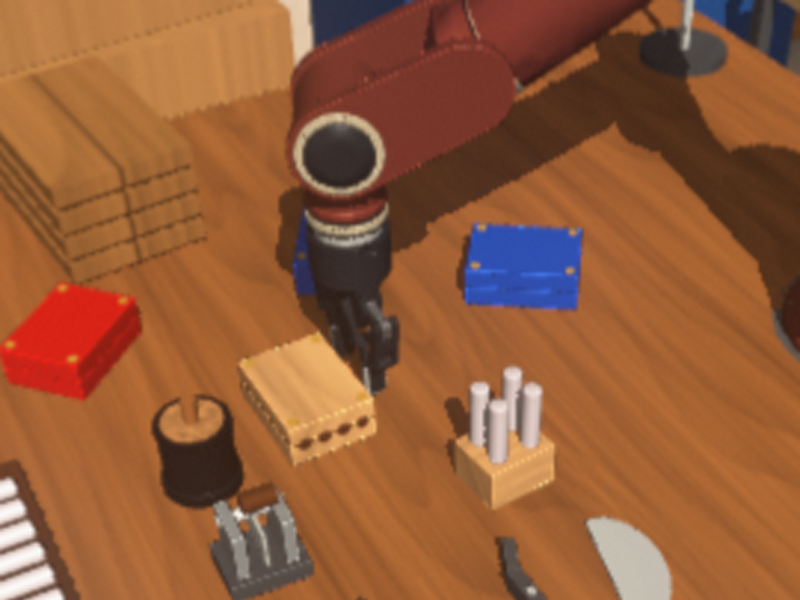

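View pics/w8.png

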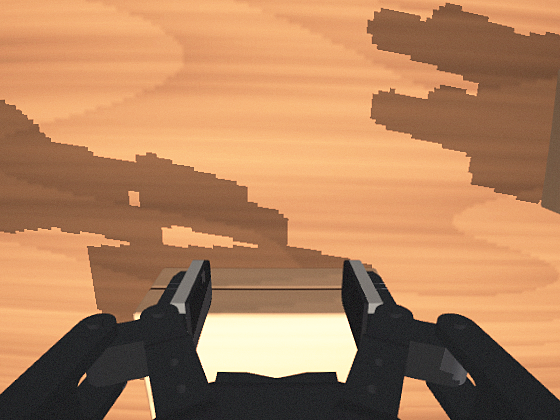

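```bash
cat >> h.py <<'E'
def rep(P):
    P=np.array(P)[:,:2]; c=P.mean(0)
    # order: a(-y,+x) b(-y,-x) c(+y,-x) d(+y,+x)
    e=(P[2]+P[3]-P[0]-P[1])/2; yaw=-np.arctan2(e[0],e[1])
    O=np.array([.580,.118]); th=.029
    ex=np.array([np.cos(th),np.sin(th)]); ey=np.array([-np.sin(th),np.cos(th)])
    print('world c',c.round(4),'len',np.linalg.norm(e).round(4),'yaw',yaw.round(3),'bed x,y',((c-O)@ex).round(4),((c-O)@ey).round(4),'dyaw',(yaw-th).round(3))
E
python3 - <<'E'
from h import *
import pickle
d=pickle.load(open('scene0.pkl','rb'))
q=np.array([(241,366),(318,333),(375,403),(293,430)])/2.963+[130,50]
rep(toplane(d,q,.045))
# check cutter/pot in scene & stop
print(toplane(d,np.array([(0,0)])+[323,303],0))
E
```

```text
world c [ 0.5853 -0.1605] len 0.1167 yaw 0.044 bed x,y -0.0028 -0.2785 dyaw 0.015
[[ 5.66597219e-01  2.89449626e-01 -1.11022302e-16]]
```

play_rows:
  moves:
    - {"x": -1.5,"y": 0,"z": 0,"turn": 0,"jaw": 6}
    - {"x": -1.5,"y": 0,"z": 0,"turn": 0,"jaw": 6}
    - {"x": 0,"y": 0,"z": 3,"turn": 0,"jaw": 6}
    - {"x": 0,"y": 0,"z": 3.5,"turn": -7,"jaw": 5}
    - {"x": 0,"y": -1,"z": 3.5,"turn": -7,"jaw": 4}
    - {"x": 0,"y": -2,"z": 3,"turn": -7,"jaw": 4}
    - {"x": 0.5,"y": -3,"z": 0,"turn": -7,"jaw": 4}
    - {"x": 1,"y": -3,"z": 0,"turn": -7,"jaw": 4}

```text
t: 9.65
tool_pos: [0.5156, -0.2577, 0.1215]
tool_rot: [-1.523, 0.454, -0.466]
contact_force: [0.4, 0.6, 0.6]
opening: 0.0402
```

play_rows:
  moves:
    - {"x": 2,"y": -1,"z": 0,"turn": -7,"jaw": 4}
    - {"x": 2,"y": -1,"z": 0,"turn": -7,"jaw": 4}
    - {"x": 2,"y": -1,"z": 0,"turn": -7,"jaw": 4}
    - {"x": 1.5,"y": 0,"z": 0,"turn": -7,"jaw": 4}
    - {"x": 0,"y": 0,"z": 0,"turn": -7,"jaw": 4}
    - {"x": 0,"y": 0,"z": 0,"turn": -7,"jaw": 4}
    - {"x": 0,"y": 0,"z": 0,"turn": -5.7,"jaw": 4}
    - {"x": 0,"y": 0,"z": 0,"turn": 0,"jaw": 4}

```text
t: 10.32
tool_pos: [0.589, -0.2859, 0.1174]
tool_rot: [-1.278, 1.094, -1.095]
contact_force: [-0.7, 0.2, -0.1]
opening: 0.0397
```

```bash
python3 - <<'E'
from h import *
d=snap('wrist','w9.png')
from scipy.spatial.transform import Rotation as R
o=ctrl.get_obs();z=R.from_rotvec(o['tool_rot']).as_matrix()[:,2]
print(o['tool_pos'],o['contact_force'],o['q'],'yaw',-np.arctan2(z[0],z[1]))
b=snap('scene','s9.png')['img']
cv2.imwrite('pics/c9.png',cv2.resize(b[50:250,130:400],(800,593),interpolation=cv2.INTER_CUBIC)[:,:,::-1])
E
```

```text
[ 0.58885485 -0.28587797  0.11742384] [-0.16376436  0.54452491  0.35152107] [-5.65782816e-01  1.73892996e-01  1.60778517e+00  4.55039267e-04
  1.35924344e+00 -7.23878301e-01] yaw -1.4127961958718316
```

View pics/c9.png

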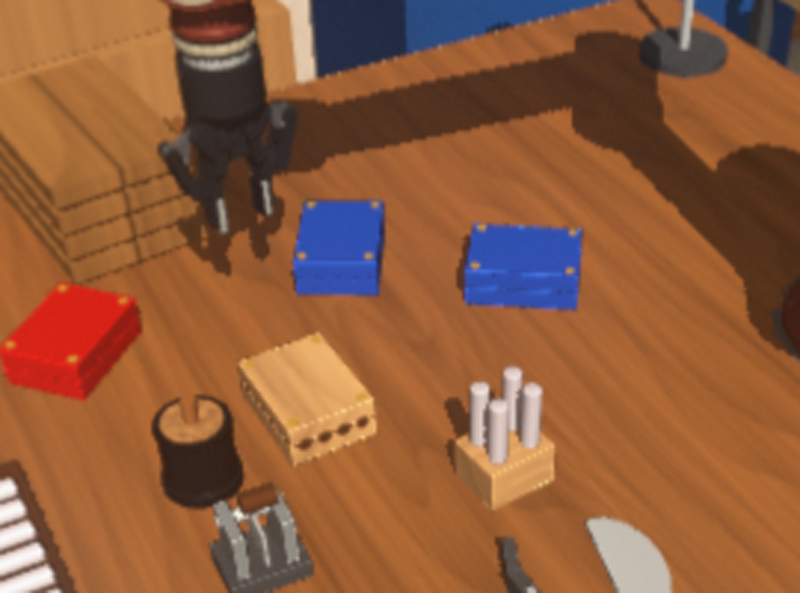

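View pics/w9.png

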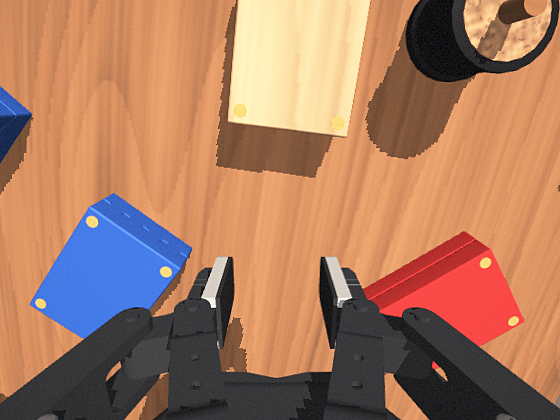

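```bash
python3 - <<'E'
from h import *
d=eyes.get_image('wrist')
P=toplane(d,[(229,122),(346,136),(238,0),(370,0)],.045); print(P.round(4)); m=(P[0]+P[1])/2; e=P[1]-P[0]; print(m,np.linalg.norm(e),'yaw',np.arctan2(e[1],e[0]), [np.arctan2(-(P[2]-P[0])[0],(P[2]-P[0])[1]),np.arctan2(-(P[3]-P[1])[0],(P[3]-P[1])[1])])
E
```

```text
[[ 0.5453 -0.2283  0.045 ]
 [ 0.632  -0.2247  0.045 ]
 [ 0.5413 -0.1472  0.045 ]
 [ 0.6292 -0.1326  0.045 ]]
[ 0.58868433 -0.2265088   0.045     ] 0.08675148836688737 yaw 0.04199718618452416 [np.float64(0.04957179356614706), np.float64(0.030555551606771838)]
```

play_rows:
  moves:
    - {"x": 0,"y": 0,"z": 0,"turn": -4,"jaw": 4}
    - {"x": 0,"y": 0,"z": -1,"turn": -3.4,"jaw": 4}
    - {"x": 0,"y": 0,"z": -3,"turn": 0,"jaw": 4}
    - {"x": 0,"y": 0,"z": -3,"turn": 0,"jaw": 4}
    - {"x": 0,"y": 0,"z": -3,"turn": 0,"jaw": 4}
    - {"x": 0,"y": 0,"z": -2.4,"turn": 0,"jaw": 4}
    - {"x": 0,"y": 0,"z": 0,"turn": 0,"jaw": 4}

```text
t: 11.05
tool_pos: [0.5842, -0.2831, -0.0132]
tool_rot: [-1.225, 1.198, -1.18]
contact_force: [-1.2, 0.6, -0.8]
opening: 0.04
```

```bash
cat >> h.py <<'E'
def st():
    from scipy.spatial.transform import Rotation as R
    o=ctrl.get_obs();z=R.from_rotvec(o['tool_rot']).as_matrix()[:,2]
    print(o['t'].__round__(2) if not hasattr(o['t'],'item') else o['t'],np.round(o['tool_pos'],4),np.round(o['contact_force'],2),'yaw',np.round(-np.arctan2(z[0],z[1]),4)); return o
E
python3 - <<'E'
from h import *
d=snap('wrist','w10.png'); st()
E
```

```text
11.1 [ 0.5859 -0.2842 -0.0101] [-0.01 -0.61  1.31] yaw -1.5429
```

View pics/w10.png

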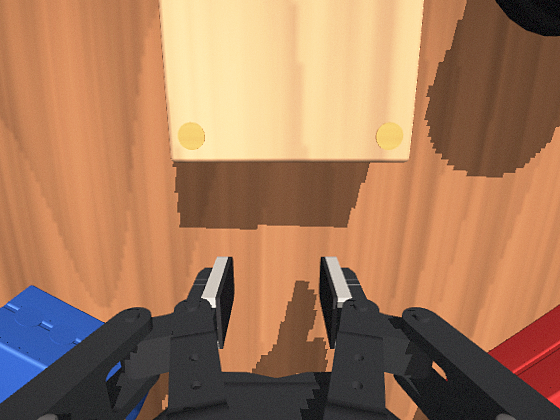

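play_rows:
  moves:
    - {"x": 0.3,"y": 1,"z": 0,"turn": 0,"jaw": 4}
    - {"x": 0.1,"y": 1,"z": 0,"turn": 0,"jaw": 4}
    - {"x": 0,"y": 1,"z": 0,"turn": 0,"jaw": 4}
    - {"x": 0,"y": 1,"z": 0,"turn": 0,"jaw": 4}
    - {"x": -0.03,"y": 1,"z": 0,"turn": 0,"jaw": 4}
    - {"x": -0.03,"y": 1,"z": 0,"turn": 0,"jaw": 4}
    - {"x": -0.03,"y": 1,"z": 0,"turn": 0,"jaw": 4}
    - {"x": -0.03,"y": 1,"z": 0,"turn": 0,"jaw": 4}

```text
t: 11.77
tool_pos: [0.5927, -0.2065, -0.0047]
tool_rot: [-1.222, 1.186, -1.193]
contact_force: [0.4, -6.0, 3.8]
opening: 0.0398
```

```bash
python3 - <<'E'
from h import *
d=snap('wrist','w11.png'); st()
b=snap('scene','s11.png')['img']
cv2.imwrite('pics/c11.png',cv2.resize(b[50:250,130:400],(800,593),interpolation=cv2.INTER_CUBIC)[:,:,::-1])
E
```

```text
11.82 [ 0.5921 -0.204  -0.0054] [ 1.56 -2.35  1.99] yaw -1.5431
```

View pics/c11.png

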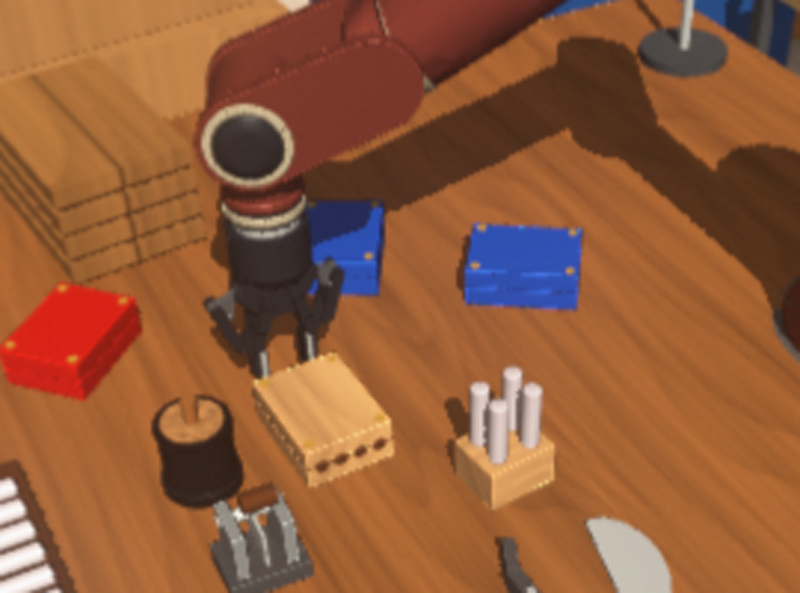

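View pics/w11.png

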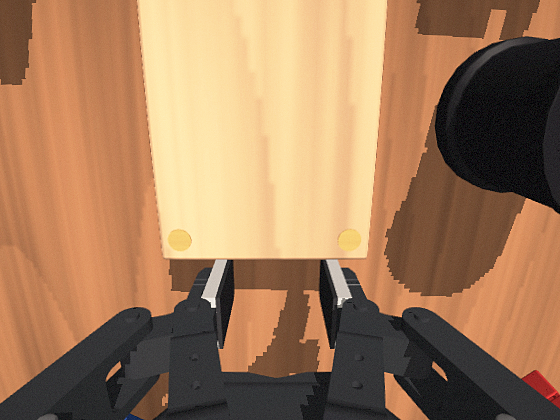

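```bash
python3 - <<'E'
from h import *
import pickle
d=pickle.load(open('scene0.pkl','rb'))
q=np.array([(254,383),(335,354),(392,430),(309,462)])/2.963+[130,50]
rep(toplane(d,q,.045))
w=eyes.get_image('wrist')
P=toplane(w,[(163,258),(368,258),(138,0),(387,0)],.045); e=P[1]-P[0]; print(P.round(4),np.arctan2(e[1],e[0]))
E
```

```text
world c [ 0.5866 -0.1214] len 0.1262 yaw 0.003 bed x,y -0.0004 -0.2395 dyaw -0.026
[[ 0.5435 -0.1914  0.045 ]
 [ 0.6307 -0.189   0.045 ]
 [ 0.5408 -0.0932  0.045 ]
 [ 0.6275 -0.0911  0.045 ]] 0.02786639823843607
```

play_rows:
  moves:
    - {"x": -0.03,"y": 1,"z": -0.2,"turn": 0,"jaw": 4}
    - {"x": -0.03,"y": 1,"z": -0.2,"turn": 0,"jaw": 4}
    - {"x": -0.03,"y": 1,"z": -0.2,"turn": 0,"jaw": 4}
    - {"x": -0.02,"y": 1,"z": 0,"turn": 0,"jaw": 4}
    - {"x": -0.03,"y": 1,"z": 0,"turn": 0,"jaw": 4}
    - {"x": -0.02,"y": 1,"z": 0,"turn": 0,"jaw": 4}
    - {"x": -0.03,"y": 1,"z": 0,"turn": 0,"jaw": 4}
    - {"x": -0.02,"y": 1,"z": 0,"turn": 0,"jaw": 4}

```text
t: 12.58
tool_pos: [0.5896, -0.1258, -0.0121]
tool_rot: [-1.222, 1.189, -1.191]
contact_force: [-0.1, -5.9, 3.3]
opening: 0.04
```

```bash
python3 - <<'E'
from h import *
d=snap('wrist','w12.png'); st()
b=snap('scene','s12.png')['img']
cv2.imwrite('pics/c12.png',cv2.resize(b[70:270,130:400],(800,593),interpolation=cv2.INTER_CUBIC)[:,:,::-1])
E
```

```text
12.63 [ 0.5891 -0.1234 -0.0125] [ 0.67 -1.48  0.32] yaw -1.5434
```

View pics/c12.png

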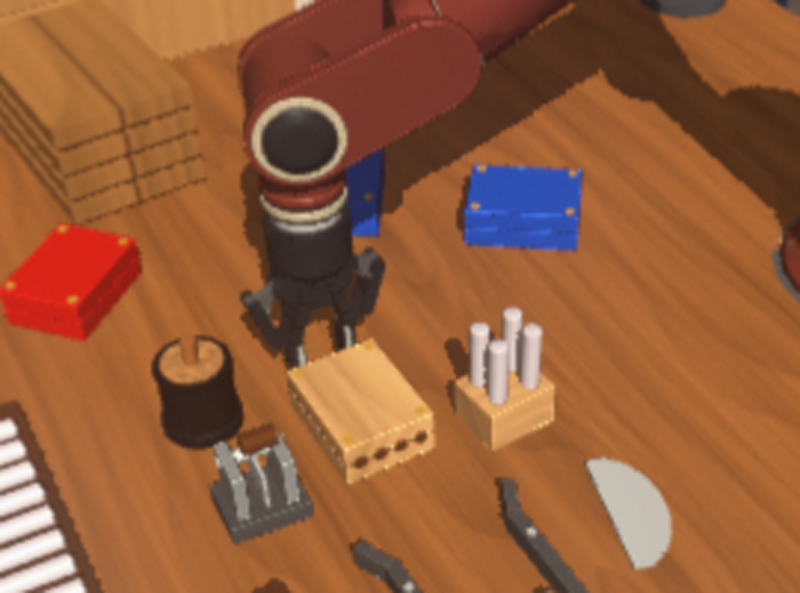

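View pics/w12.png

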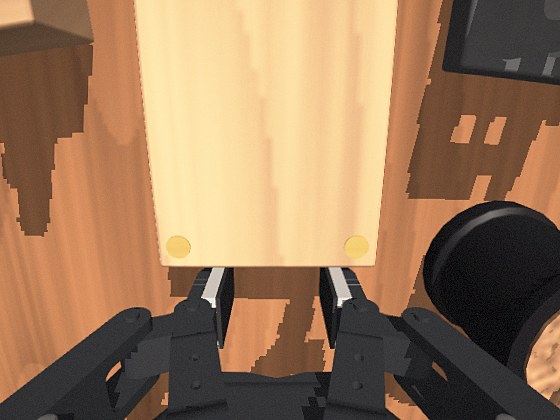

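play_rows:
  moves:
    - {"x": 0,"y": -1,"z": 0,"turn": 0,"jaw": 4}
    - {"x": -0.25,"y": 0,"z": 0.2,"turn": 0,"jaw": 2.8}
    - {"x": -0.25,"y": 0,"z": 0,"turn": 0,"jaw": 2.8}
    - {"x": 0,"y": 0.5,"z": 0,"turn": 0,"jaw": 2.8}
    - {"x": -0.03,"y": 1,"z": 0,"turn": 0,"jaw": 2.8}
    - {"x": -0.02,"y": 1,"z": 0,"turn": 0,"jaw": 2.8}
    - {"x": -0.03,"y": 1,"z": 0,"turn": 0,"jaw": 2.8}
    - {"x": -0.02,"y": 1,"z": 0,"turn": 0,"jaw": 2.8}

```text
t: 13.35
tool_pos: [0.5831, -0.0898, -0.0106]
tool_rot: [-1.222, 1.189, -1.189]
contact_force: [0.6, -1.6, -0.8]
opening: 0.028
```

```bash
python3 - <<'E'
from h import *
d=snap('wrist','w13.png'); st()
b=snap('scene','s13.png')['img']
cv2.imwrite('pics/c13.png',cv2.resize(b[100:300,130:400],(800,593),interpolation=cv2.INTER_CUBIC)[:,:,::-1])
E
```

```text
13.4 [ 0.5829 -0.0878 -0.0107] [-0.18  0.27 -0.76] yaw -1.5426
```

View pics/c13.png

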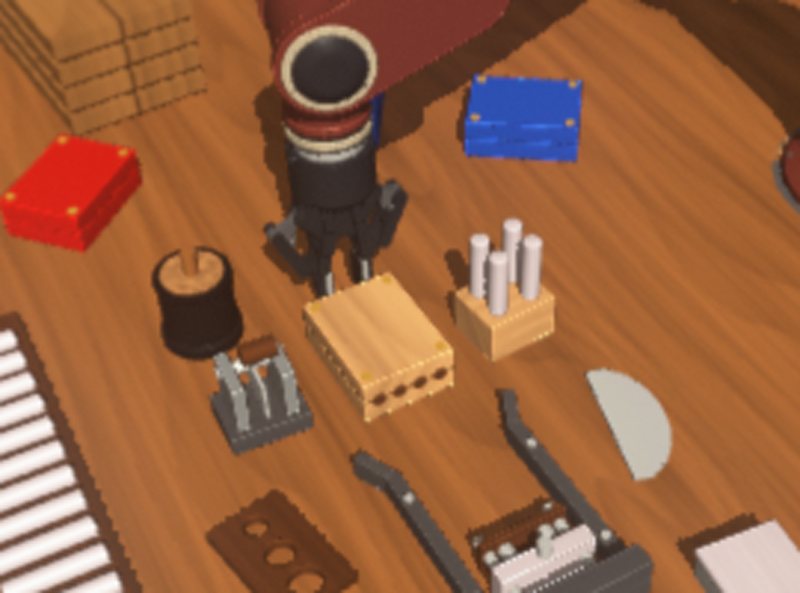

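View pics/w13.png

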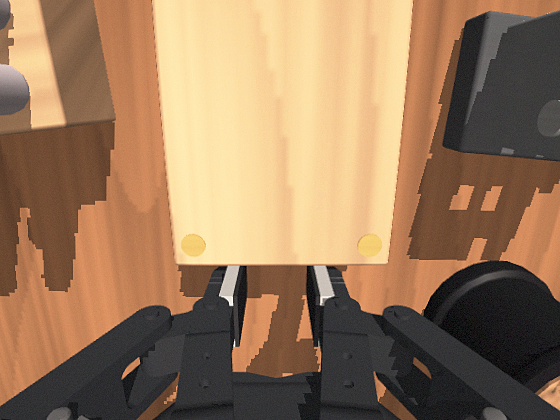

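```bash
python3 - <<'E'
from h import *
w=eyes.get_image('wrist')
P=toplane(w,[(176,264),(388,264),(152,0),(413,0)],.045); e=P[1]-P[0]; print(P.round(4),np.arctan2(e[1],e[0]))
print((P[0]+P[1])/2, (P[2]+P[3])/2)
E
```

```text
[[ 0.5418 -0.0762  0.045 ]
 [ 0.6293 -0.0737  0.045 ]
 [ 0.5387  0.0211  0.045 ]
 [ 0.6264  0.0237  0.045 ]] 0.028203342792863767
[ 0.58556453 -0.07494783  0.045     ] [0.58253491 0.02244272 0.045     ]
```

play_rows:
  moves:
    - {"x": -0.03,"y": 1,"z": 0,"turn": 0,"jaw": 2.8}
    - {"x": -0.03,"y": 1,"z": 0,"turn": 0,"jaw": 2.8}
    - {"x": -0.03,"y": 1,"z": 0,"turn": 0,"jaw": 2.8}
    - {"x": -0.03,"y": 1,"z": 0,"turn": 0,"jaw": 2.8}
    - {"x": -0.03,"y": 1,"z": 0,"turn": 0,"jaw": 2.8}
    - {"x": -0.03,"y": 1,"z": 0,"turn": 0,"jaw": 2.8}

```text
t: 14.0
tool_pos: [0.5816, -0.0301, -0.0103]
tool_rot: [-1.222, 1.189, -1.19]
contact_force: [0.3, -2.2, 2.0]
opening: 0.0282
```

```bash
python3 - <<'E'
from h import *
d=snap('wrist','w14.png'); st()
b=snap('scene','s14.png')['img']
cv2.imwrite('pics/c14.png',cv2.resize(b[130:330,180:450],(800,593),interpolation=cv2.INTER_CUBIC)[:,:,::-1])
E
```

```text
14.05 [ 0.5813 -0.028  -0.0105] [-0.12  1.72  0.71] yaw -1.5431
```

View pics/c14.png

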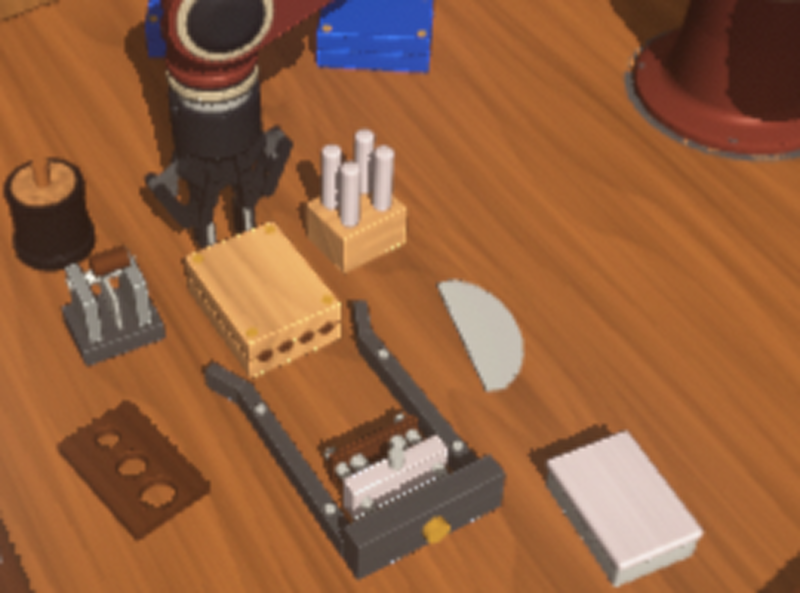

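View pics/w14.png

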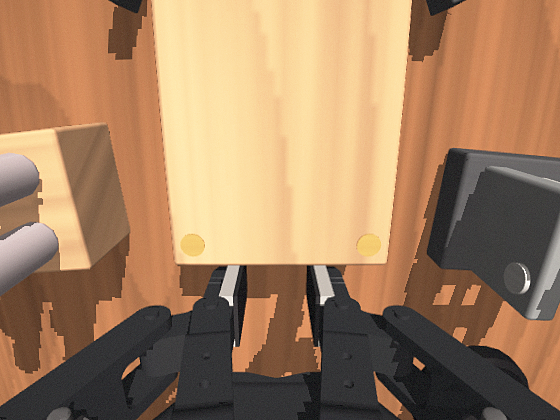

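```bash
python3 - <<'E'
from h import *
import pickle
w=eyes.get_image('wrist'); d=pickle.load(open('scene0.pkl','rb'))
P=toplane(w,[(146,2),(426,2)],.022);print(P,P.mean(0))
q=np.array([(320,447),(405,410)])/2.963+[180,130]
P=toplane(d,q,.038);print(P)
E
python3 - <<'E'
import cv2
a=cv2.imread('pics/s14.png')[255:325,270:360];cv2.imwrite('pics/c14b.png',cv2.resize(a,None,fx=8,fy=8,interpolation=cv2.INTER_CUBIC))
E
```

```text
[[0.52657485 0.08637388 0.022     ]
 [0.63823664 0.08972097 0.022     ]] [0.58240575 0.08804742 0.022     ]
[[0.61972033 0.22145144 0.038     ]
 [0.54402415 0.22249174 0.038     ]]
```

View pics/c14b.png

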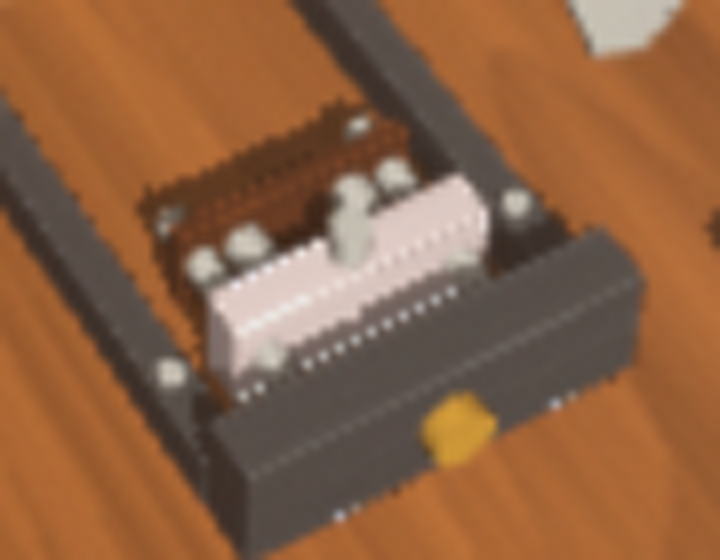

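play_rows:
  moves:
    - {"x": -0.03,"y": 1,"z": 0,"turn": 0,"jaw": 2.8}
    - {"x": -0.03,"y": 1,"z": 0,"turn": 0,"jaw": 2.8}
    - {"x": -0.03,"y": 1,"z": 0,"turn": 0,"jaw": 2.8}
    - {"x": -0.03,"y": 1,"z": 0,"turn": 0,"jaw": 2.8}
    - {"x": -0.03,"y": 1,"z": 0,"turn": 0,"jaw": 2.8}
    - {"x": -0.03,"y": 1,"z": 0,"turn": 0,"jaw": 2.8}
    - {"x": 0,"y": 0,"z": 0,"turn": 0,"jaw": 2.8}

```text
t: 14.73
tool_pos: [0.5793, 0.0315, -0.0106]
tool_rot: [-1.222, 1.189, -1.187]
contact_force: [0.1, 0.9, -0.8]
opening: 0.0277
```

```bash
python3 - <<'E'
from h import *
d=snap('wrist','w15.png'); st()
b=snap('scene','s15.png')['img']
cv2.imwrite('pics/c15.png',cv2.resize(b[130:330,180:450],(800,593),interpolation=cv2.INTER_CUBIC)[:,:,::-1])
E
```

```text
14.78 [ 0.5795  0.0307 -0.0106] [ 0.08 -0.27  0.05] yaw -1.5425
```

View pics/c15.png

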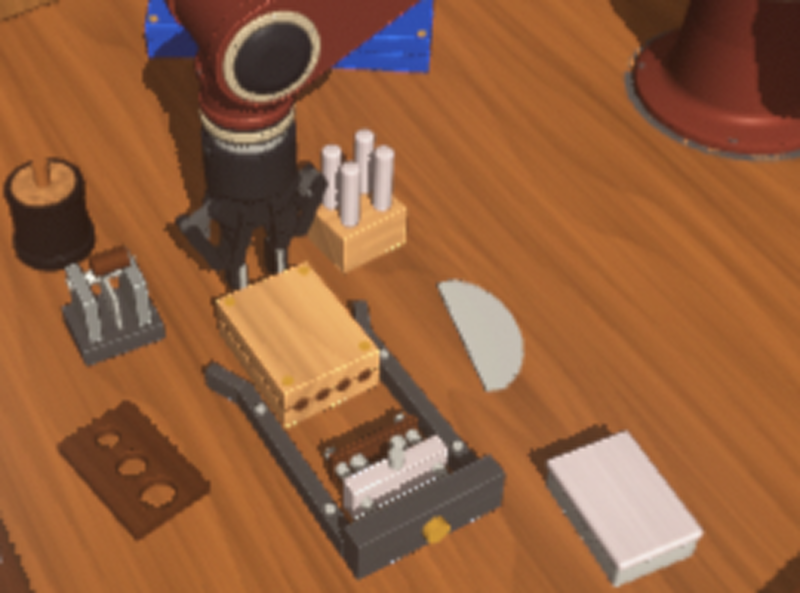

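View pics/w15.png

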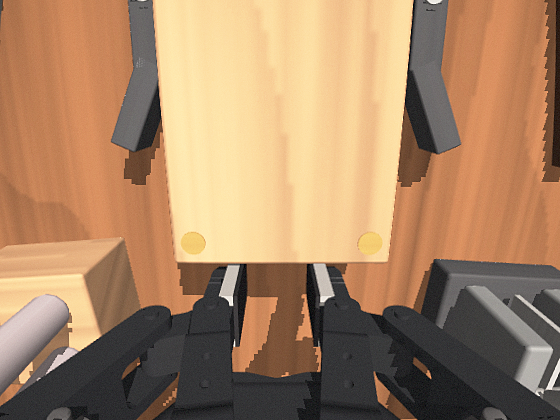

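play_rows:
  moves:
    - {"x": -0.02,"y": 0.7,"z": 0,"turn": 0,"jaw": 2.8}
    - {"x": -0.02,"y": 0.7,"z": 0,"turn": 0,"jaw": 2.8}
    - {"x": -0.02,"y": 0.7,"z": 0,"turn": 0,"jaw": 2.8}
    - {"x": -0.02,"y": 0.7,"z": 0,"turn": 0,"jaw": 2.8}
    - {"x": -0.02,"y": 0.6,"z": 0,"turn": 0,"jaw": 2.8}
    - {"x": -0.01,"y": 0.3,"z": 0,"turn": 0,"jaw": 2.8}
    - {"x": -0.01,"y": 0.3,"z": 0,"turn": 0,"jaw": 2.8}

```text
t: 15.42
tool_pos: [0.5785, 0.0694, -0.0104]
tool_rot: [-1.222, 1.189, -1.189]
contact_force: [-0.3, -3.1, 0.3]
opening: 0.0279
```

play_rows:
  moves:
    - {"x": 0,"y": 0.15,"z": 0,"turn": 0,"jaw": 2.8}
    - {"x": -0.01,"y": 0.15,"z": 0,"turn": 0,"jaw": 2.8}

```text
t: 15.58
tool_pos: [0.5785, 0.0721, -0.0104]
tool_rot: [-1.222, 1.189, -1.19]
contact_force: [0.7, -3.7, 0.5]
opening: 0.0282
```

play_rows:
  moves:
    - {"x": 0,"y": 0.15,"z": 0,"turn": 0,"jaw": 2.8}
    - {"x": -0.01,"y": 0.15,"z": 0,"turn": 0,"jaw": 2.8}

```text
t: 15.75
tool_pos: [0.5784, 0.075, -0.0104]
tool_rot: [-1.222, 1.189, -1.19]
contact_force: [-0.5, -3.5, 0.6]
opening: 0.0284
```

```bash
python3 - <<'E'
from h import *
d=snap('wrist','w16.png'); st()
b=snap('scene','s16.png')['img']
cv2.imwrite('pics/c16.png',cv2.resize(b[190:330,240:400],(800,700),interpolation=cv2.INTER_CUBIC)[:600,:,::-1])
st()
E
```

```text
15.8 [ 0.5784  0.0752 -0.0104] [-0.19 -2.87 -0.08] yaw -1.5442
15.85 [ 0.5784  0.0753 -0.0104] [ 0.23 -1.25  0.09] yaw -1.5442
```

View pics/c16.png

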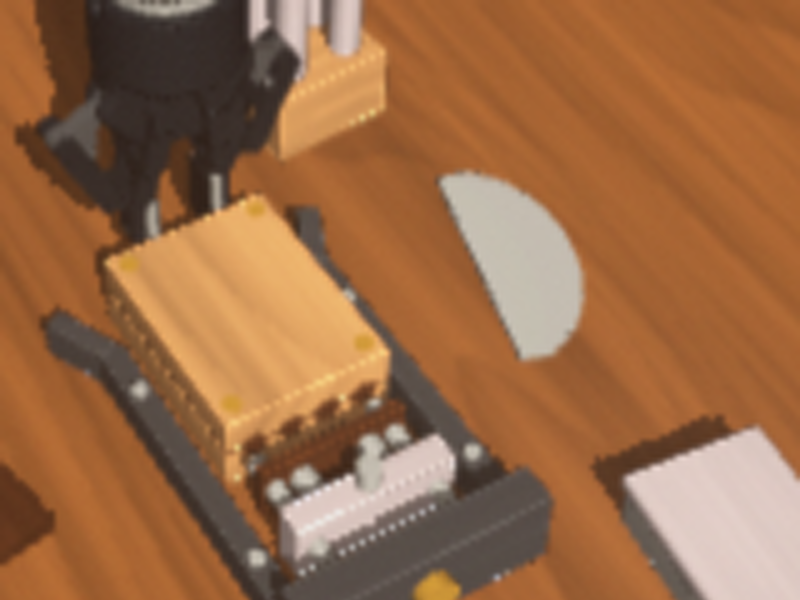

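play_rows:
  moves:
    - {"x": 0,"y": 0.15,"z": 0,"turn": 0,"jaw": 2.8}
    - {"x": -0.01,"y": 0.15,"z": 0,"turn": 0,"jaw": 2.8}

```text
t: 16.02
tool_pos: [0.5783, 0.0779, -0.0104]
tool_rot: [-1.222, 1.189, -1.19]
contact_force: [0.1, -3.3, 1.4]
opening: 0.028
```

play_rows:
  moves:
    - {"x": 0,"y": 0.15,"z": 0,"turn": 0,"jaw": 2.8}
    - {"x": -0.01,"y": 0.15,"z": 0,"turn": 0,"jaw": 2.8}

```text
t: 16.18
tool_pos: [0.5782, 0.0811, -0.0105]
tool_rot: [-1.222, 1.189, -1.19]
contact_force: [-0.2, -3.2, 1.5]
opening: 0.0279
```

play_rows:
  moves:
    - {"x": 0,"y": 0.1,"z": 0,"turn": 0,"jaw": 2.8}
    - {"x": 0,"y": 0.1,"z": 0,"turn": 0,"jaw": 2.8}

```text
t: 16.35
tool_pos: [0.5781, 0.0831, -0.0104]
tool_rot: [-1.222, 1.189, -1.19]
contact_force: [0.1, -2.7, 1.7]
opening: 0.0275
```

play_rows:
  moves:
    - {"x": 0,"y": 0.1,"z": 0,"turn": 0,"jaw": 2.8}
    - {"x": 0,"y": 0.1,"z": 0,"turn": 0,"jaw": 2.8}

```text
t: 16.52
tool_pos: [0.5781, 0.0851, -0.0104]
tool_rot: [-1.222, 1.189, -1.189]
contact_force: [-0.4, -2.8, 1.4]
opening: 0.0282
```

play_rows:
  moves:
    - {"x": 0,"y": 0.1,"z": 0,"turn": 0,"jaw": 2.8}
    - {"x": 0,"y": 0.1,"z": 0,"turn": 0,"jaw": 2.8}

```text
t: 16.68
tool_pos: [0.5781, 0.0871, -0.0104]
tool_rot: [-1.222, 1.189, -1.19]
contact_force: [0.3, -3.5, 1.6]
opening: 0.0281
```

play_rows:
  moves:
    - {"x": 0,"y": 0.1,"z": 0,"turn": 0,"jaw": 2.8}
    - {"x": 0,"y": 0.1,"z": 0,"turn": 0,"jaw": 2.8}

```text
t: 16.85
tool_pos: [0.5782, 0.0891, -0.0104]
tool_rot: [-1.222, 1.189, -1.19]
contact_force: [0.5, -4.0, 1.4]
opening: 0.0281
```

play_rows:
  moves:
    - {"x": 0,"y": 0.1,"z": 0,"turn": 0,"jaw": 2.8}

```text
t: 16.93
tool_pos: [0.5782, 0.0901, -0.0104]
tool_rot: [-1.222, 1.189, -1.19]
contact_force: [0.3, -3.7, 1.7]
opening: 0.028
```

play_rows:
  moves:
    - {"x": 0,"y": 0.1,"z": 0,"turn": 0,"jaw": 2.8}

```text
t: 17.02
tool_pos: [0.5781, 0.0911, -0.0104]
tool_rot: [-1.222, 1.189, -1.19]
contact_force: [-0.4, -3.5, 1.1]
opening: 0.0279
```

```bash
python3 - <<'E'
from h import *
d=snap('scene','s17.png'); st()
cv2.imwrite('pics/c17.png',cv2.resize(d['img'][240:320,270:370],(800,640),interpolation=cv2.INTER_CUBIC)[:600,:,::-1])
w=eyes.get_image('wrist'); st(); cv2.imwrite('pics/w17.png',w['img'][:,:,::-1])
E
```

```text
17.07 [ 0.5781  0.0913 -0.0104] [-0.87 -3.59  2.27] yaw -1.544
17.12 [ 0.5782  0.0913 -0.0104] [-0.84 -3.28  1.89] yaw -1.5439
```

View pics/c17.png

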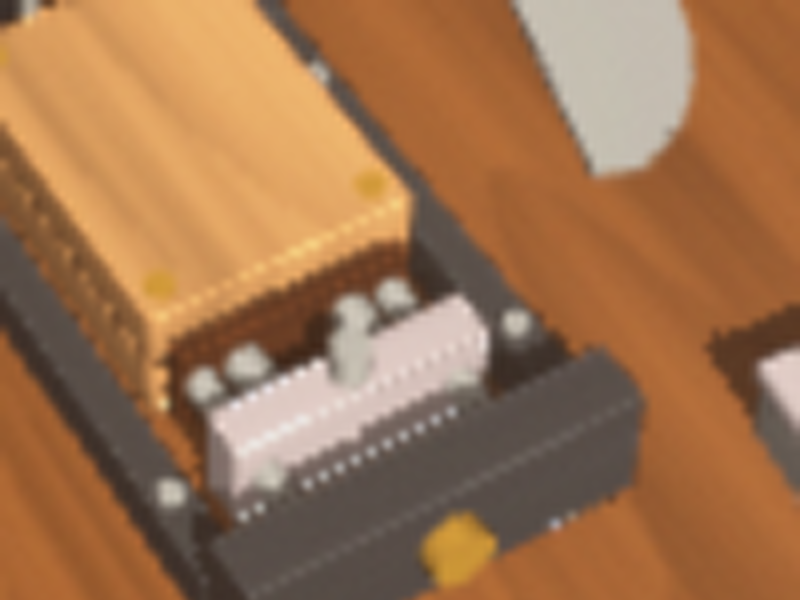

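play_rows:
  moves:
    - {"x": 0,"y": 0.1,"z": 0,"turn": 0,"jaw": 2.8}

```text
t: 17.2
tool_pos: [0.5782, 0.092, -0.0104]
tool_rot: [-1.222, 1.189, -1.19]
contact_force: [-0.1, -3.3, 2.2]
opening: 0.0278
```

play_rows:
  moves:
    - {"x": 0,"y": 0.1,"z": 0,"turn": 0,"jaw": 2.8}

```text
t: 17.28
tool_pos: [0.5782, 0.093, -0.0104]
tool_rot: [-1.222, 1.189, -1.19]
contact_force: [-0.3, -3.9, 1.2]
opening: 0.0278
```

play_rows:
  moves:
    - {"x": 0,"y": 0.1,"z": 0,"turn": 0,"jaw": 2.8}

```text
t: 17.37
tool_pos: [0.5782, 0.094, -0.0104]
tool_rot: [-1.222, 1.189, -1.19]
contact_force: [-0.1, -3.9, 1.7]
opening: 0.0279
```

play_rows:
  moves:
    - {"x": 0,"y": 0.1,"z": 0,"turn": 0,"jaw": 2.8}

```text
t: 17.45
tool_pos: [0.5782, 0.0951, -0.0105]
tool_rot: [-1.222, 1.189, -1.19]
contact_force: [0.6, -4.5, 1.7]
opening: 0.0276
```

play_rows:
  moves:
    - {"x": 0,"y": 0.1,"z": 0,"turn": 0,"jaw": 2.8}

```text
t: 17.53
tool_pos: [0.5782, 0.096, -0.0104]
tool_rot: [-1.222, 1.189, -1.19]
contact_force: [0.4, -5.5, 1.7]
opening: 0.0284
```

play_rows:
  moves:
    - {"x": 0,"y": 0.1,"z": 0,"turn": 0,"jaw": 2.8}

```text
t: 17.62
tool_pos: [0.5781, 0.0967, -0.0104]
tool_rot: [-1.223, 1.189, -1.19]
contact_force: [-0.7, -5.7, 2.2]
opening: 0.0281
```

```bash
python3 - <<'E'
from h import *
st()
w=eyes.get_image('wrist'); st(); cv2.imwrite('pics/w18.png',w['img'][:,:,::-1])
d=snap('scene','s18.png')
cv2.imwrite('pics/c18.png',cv2.resize(d['img'][240:320,270:370],(800,640),interpolation=cv2.INTER_CUBIC)[:600,:,::-1])
E
```

```text
17.62 [ 0.5781  0.0967 -0.0104] [-0.73 -5.66  2.18] yaw -1.5439
17.67 [ 0.5781  0.0968 -0.0105] [-0.87 -4.98  2.51] yaw -1.5439
```

View pics/w18.png

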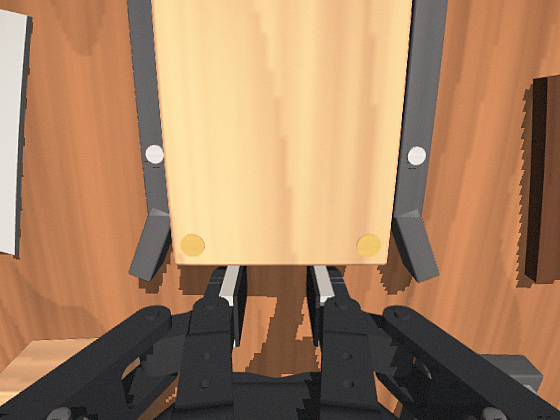

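View pics/c18.png

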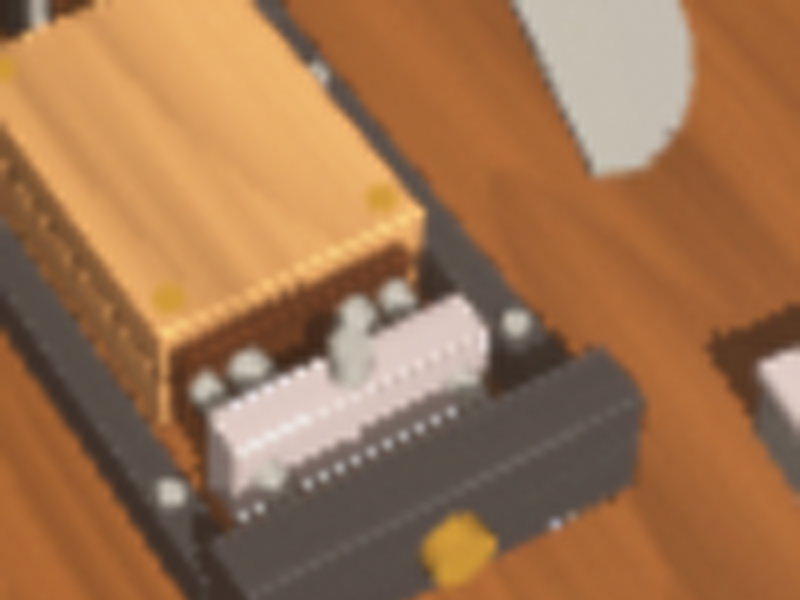

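play_rows:
  moves:
    - {"x": 0,"y": 0.1,"z": 0,"turn": 0,"jaw": 2.8}

```text
t: 17.8
tool_pos: [0.5781, 0.0973, -0.0104]
tool_rot: [-1.223, 1.189, -1.19]
contact_force: [-0.6, -7.9, 2.6]
opening: 0.0279
```

play_rows:
  moves:
    - {"x": 0,"y": 0.1,"z": 0,"turn": 0,"jaw": 2.8}

```text
t: 17.88
tool_pos: [0.578, 0.0979, -0.0104]
tool_rot: [-1.224, 1.189, -1.191]
contact_force: [-0.9, -9.0, 3.4]
opening: 0.0278
```

play_rows:
  moves:
    - {"x": 0,"y": 0.1,"z": 0,"turn": 0,"jaw": 2.8}

```text
t: 17.97
tool_pos: [0.578, 0.0985, -0.0104]
tool_rot: [-1.225, 1.188, -1.191]
contact_force: [-0.6, -10.7, 3.5]
opening: 0.0284
```

play_rows:
  moves:
    - {"x": 0,"y": 0.1,"z": 0,"turn": 0,"jaw": 2.8}

```text
t: 18.05
tool_pos: [0.578, 0.0991, -0.0104]
tool_rot: [-1.225, 1.188, -1.192]
contact_force: [-1.6, -11.3, 2.6]
opening: 0.0277
```

play_rows:
  moves:
    - {"x": 0,"y": 0.08,"z": 0,"turn": 0,"jaw": 2.8}

```text
t: 18.13
tool_pos: [0.5779, 0.0996, -0.0104]
tool_rot: [-1.226, 1.188, -1.192]
contact_force: [-1.8, -12.2, 3.9]
opening: 0.028
```

play_rows:
  moves:
    - {"x": 0,"y": 0.06,"z": 0,"turn": 0,"jaw": 2.8}
    - {"x": 0,"y": 0,"z": 0,"turn": 0,"jaw": 2.8}
    - {"x": 0,"y": 0,"z": 0,"turn": 0,"jaw": 2.8}
    - {"x": 0,"y": 0,"z": 0,"turn": 0,"jaw": 2.8}
    - {"x": 0,"y": 0,"z": 0,"turn": 0,"jaw": 2.8}
    - {"x": 0,"y": 0,"z": 0,"turn": 0,"jaw": 2.8}
    - {"x": 0,"y": 0,"z": 0,"turn": 0,"jaw": 2.8}

```text
t: 18.72
tool_pos: [0.578, 0.1, -0.0104]
tool_rot: [-1.226, 1.188, -1.192]
contact_force: [-2.4, -11.6, 3.4]
opening: 0.0282
```

play_rows:
  moves:
    - {"x": 0,"y": 0,"z": 0,"turn": 0,"jaw": 2.8}
    - {"x": 0,"y": 0,"z": 0,"turn": 0,"jaw": 2.8}
    - {"x": 0,"y": 0,"z": 0,"turn": 0,"jaw": 2.8}
    - {"x": 0,"y": 0,"z": 0,"turn": 0,"jaw": 2.8}
    - {"x": 0,"y": 0,"z": 0,"turn": 0,"jaw": 2.8}
    - {"x": 0,"y": 0,"z": 0,"turn": 0,"jaw": 2.8}
    - {"x": 0,"y": 0,"z": 0,"turn": 0,"jaw": 2.8}

```text
t: 19.3
tool_pos: [0.5779, 0.1, -0.0104]
tool_rot: [-1.226, 1.188, -1.192]
contact_force: [-1.9, -12.7, 4.3]
opening: 0.0281
```

play_rows:
  moves:
    - {"x": 0,"y": -0.05,"z": 0,"turn": 0,"jaw": 2.8}
    - {"x": 0,"y": -0.05,"z": 0,"turn": 0,"jaw": 2.8}
    - {"x": 0,"y": -0.05,"z": 0,"turn": 0,"jaw": 2.8}
    - {"x": 0,"y": -0.05,"z": 0,"turn": 0,"jaw": 2.8}
    - {"x": 0,"y": -0.05,"z": 0,"turn": 0,"jaw": 2.8}
    - {"x": 0,"y": -0.05,"z": 0,"turn": 0,"jaw": 2.8}
    - {"x": 0,"y": -0.05,"z": 0,"turn": 0,"jaw": 2.8}
    - {"x": 0,"y": -0.05,"z": 0,"turn": 0,"jaw": 2.8}

```text
t: 19.97
tool_pos: [0.5779, 0.0987, -0.0106]
tool_rot: [-1.222, 1.19, -1.189]
contact_force: [-0.8, -3.1, 2.1]
opening: 0.0283
```

play_rows:
  moves:
    - {"x": 0,"y": -0.05,"z": 0,"turn": 0,"jaw": 2.8}
    - {"x": 0,"y": -0.05,"z": 0,"turn": 0,"jaw": 2.8}
    - {"x": 0,"y": -0.05,"z": 0,"turn": 0,"jaw": 2.8}
    - {"x": 0,"y": -0.05,"z": 0,"turn": 0,"jaw": 2.8}
    - {"x": 0,"y": -0.05,"z": 0,"turn": 0,"jaw": 2.8}
    - {"x": 0,"y": -0.05,"z": 0,"turn": 0,"jaw": 2.8}
    - {"x": 0,"y": -0.05,"z": 0,"turn": 0,"jaw": 2.8}
    - {"x": 0,"y": -0.05,"z": 0,"turn": 0,"jaw": 2.8}

```text
t: 20.63
tool_pos: [0.5781, 0.0946, -0.0106]
tool_rot: [-1.222, 1.19, -1.189]
contact_force: [-0.3, -0.2, -0.8]
opening: 0.0283
```

play_rows:
  moves:
    - {"x": 0,"y": -0.05,"z": 0,"turn": 0,"jaw": 2.8}
    - {"x": 0,"y": -0.05,"z": 0,"turn": 0,"jaw": 2.8}
    - {"x": 0,"y": -0.05,"z": 0,"turn": 0,"jaw": 2.8}
    - {"x": 0,"y": -0.05,"z": 0,"turn": 0,"jaw": 2.8}

```text
t: 20.97
tool_pos: [0.5781, 0.0924, -0.0105]
tool_rot: [-1.222, 1.189, -1.189]
contact_force: [0.9, -0.4, 0.4]
opening: 0.0279
```

```bash
python3 - <<'E'
from h import *
st()
w=eyes.get_image('wrist'); st(); cv2.imwrite('pics/w19.png',w['img'][:,:,::-1])
d=snap('scene','s19.png')
cv2.imwrite('pics/c19.png',cv2.resize(d['img'][240:320,270:370],(800,640),interpolation=cv2.INTER_CUBIC)[:600,:,::-1])
E
```

```text
20.97 [ 0.5781  0.0924 -0.0105] [ 0.91 -0.44  0.42] yaw -1.544
21.02 [ 0.5781  0.0923 -0.0105] [-0.75 -0.24 -0.02] yaw -1.5441
```

View pics/w19.png

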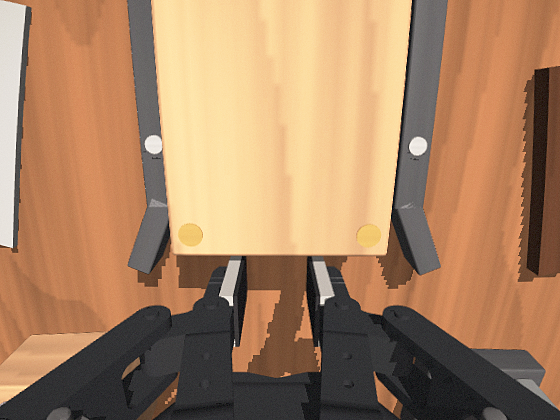

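View pics/c19.png

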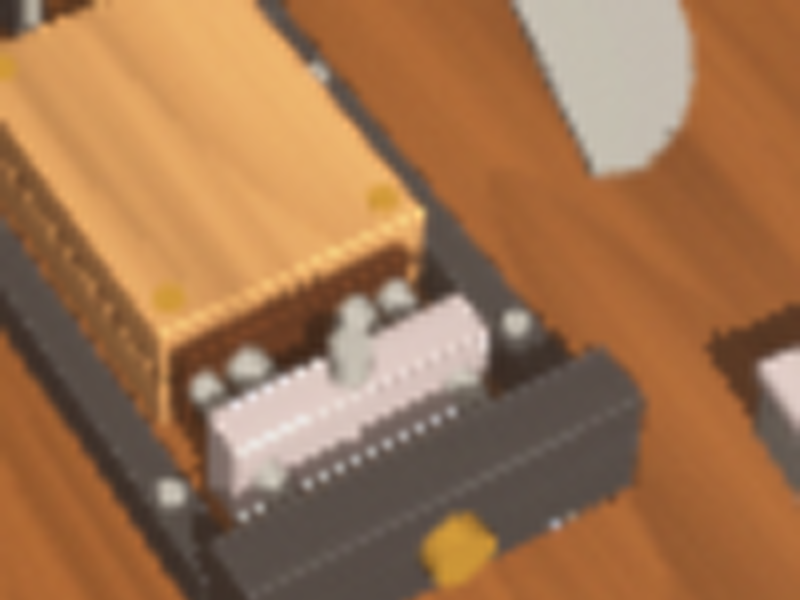

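play_rows:
  moves:
    - {"x": 0,"y": -0.5,"z": 0,"turn": 0,"jaw": 2.8}
    - {"x": 0,"y": -1,"z": 0,"turn": 0,"jaw": 2.8}
    - {"x": 0,"y": -1,"z": 0,"turn": 0,"jaw": 2.8}
    - {"x": 0,"y": 0,"z": 2,"turn": 0,"jaw": 2.8}
    - {"x": 0,"y": 0,"z": 3,"turn": 0,"jaw": 2.8}
    - {"x": 0,"y": 0,"z": 4,"turn": 0,"jaw": 2.8}
    - {"x": 0,"y": 0,"z": 4,"turn": 0,"jaw": 2.8}
    - {"x": 0,"y": 0,"z": 4,"turn": 0,"jaw": 2.8}

```text
t: 21.73
tool_pos: [0.5775, 0.0663, 0.1609]
tool_rot: [-1.222, 1.191, -1.19]
contact_force: [1.1, 0.3, -0.7]
opening: 0.028
```

play_rows:
  moves:
    - {"x": 0,"y": 0,"z": 2,"turn": 0,"jaw": 2.8}
    - {"x": 0,"y": 0,"z": 0,"turn": 0,"jaw": 2.8}
    - {"x": 0,"y": 0,"z": 0,"turn": 0,"jaw": 2.8}
    - {"x": 0,"y": 0,"z": 0,"turn": 0,"jaw": 2.8}
    - {"x": 0,"y": 0,"z": 0,"turn": 0,"jaw": 2.8}

```text
t: 22.15
tool_pos: [0.5767, 0.067, 0.1769]
tool_rot: [-1.225, 1.193, -1.188]
contact_force: [0.7, 0.9, -0.6]
opening: 0.028
```

```bash
python3 - <<'E'
from h import *
st()
w=eyes.get_image('wrist')
d=snap('scene','s20.png')
a=cv2.resize(d['img'][150:330,190:430],(800,600),interpolation=cv2.INTER_CUBIC)
cv2.imwrite('pics/c20.png',a[:,:,::-1]);cv2.imwrite('pics/w20.png',w['img'][:,:,::-1])
E
```

```text
22.15 [0.5767 0.067  0.1769] [ 0.65  0.9  -0.56] yaw -1.5445
```

View pics/c20.png

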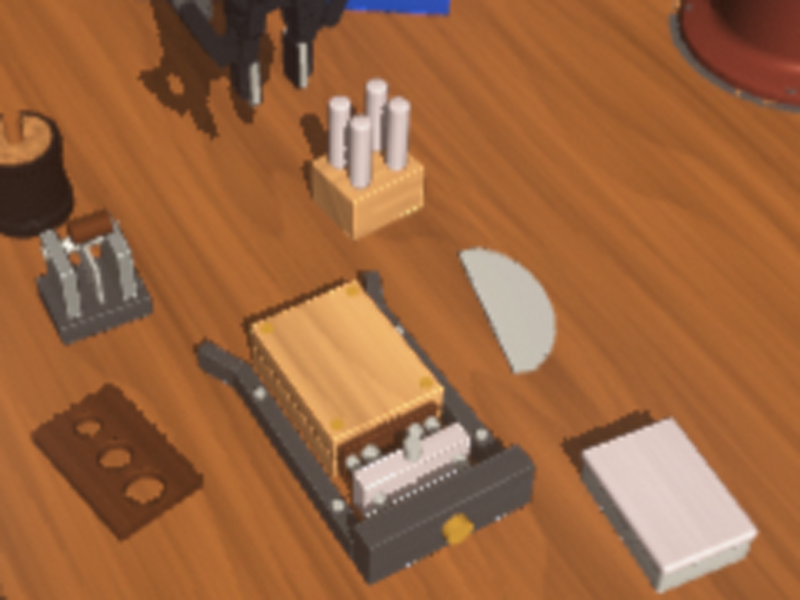

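View pics/w20.png

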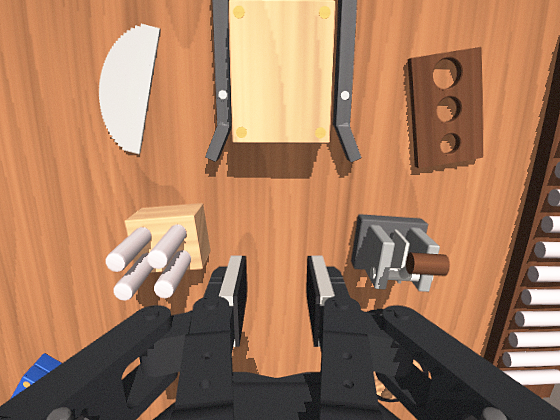

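```bash
python3 -c "
from station import finish_job
print(finish_job())"
```

```text
the job is handed in; nothing more can be done
None
```

The mould is in the trimming bed, flat and square against the sprung pad, and the job is handed in at about 22 s. I pushed it sideways into the lane while squaring it up, then lengthwise between the rails to the pad.

- **Pressing:** I held it for about 1.1 s with 12–13 N on the tool. About 3.3 N of that is sliding friction, so I estimate 9–10 N on the pad. I then eased off at 6 mm/s.
- **Last checks:** Contact force was about 0 once I had backed off, and the scene camera showed the mould where it had been while touching the pad. I estimate friction keeps the pad about 1.5 mm compressed. I could not measure pad contact directly, because the camera only shows no visible gap. The knife, gauge board and tin looked undisturbed. The cutter, glue pot and tube rack were not touched as far as the pictures and forces showed.
- **What disagreed:** The fingertips sit about 40 mm higher than the reported tool point. My first approach therefore passed over the mould without touching it, and I redid it with the tool lower. One turn also fell 7° short and I corrected it.

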